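# Nip a cast cup in the eccentric cam clamp

### The arm

A 7-joint arm with a two-finger parallel gripper is mounted at the origin on a cart in front of the work surface, level with it; the furniture and walls round the work are solid. World frame = base frame: x ahead of the robot, y to its left, z up, the work surface at z = 0. Lengths are in m, angles in rad, forces in N, time in s.
With the tool pointing down it reaches from about 0.35 to 0.9 m from the base axis. Payload 8.1 kg.
Tool frame: the origin (TCP) lies between the finger pads; the fingertips stand 8 mm ahead of it and the grasp point (between the pads) lies 11 mm behind it (arm.tcp_to_tips is the distance from the TCP to the fingertips, in m); z points along the fingers, x is the direction in which the jaws open and shut, and the axes are right-handed (so a half turn about z gives the same grasp; the last joint's range is limited). The gripper opens to 92 mm and grips with 3 to 60 N. Pads are 19 mm wide; open, the fingers measure 130 mm over their backs; the gripper's body (75 mm by 190 mm) begins 47 mm behind the grasp point.
Start: joints at [-0.103, 0.434, 0.025, 1.573, -0.012, 1.134, -0.075], TCP at [0.625, -0, 0.235] pointing down, gripper open.
Joint ranges: [-2.62, 2.62], [-0.44, 2.09], [-1.27, 1.32], [0.08, 2.57], [-1.32, 4.46], [0.12, 2], [-2.74, 2.74]. Speed limits (rad/s): [2.22, 2.22, 3.01, 3.01, 3.14, 3.14, 3.14].

### API

Orientations are given as a rotation vector (axis times angle).
In Python, from cell import arm, eyes gives the robot as it stands.
- The arm moves only by the tool play_rows, never from a script. Its argument "rows" is a list of rows, each a list of 3 entries, a list of its own where there are three numbers: the shift along the tool's x, y, z each as a share of 50 cm, from -1 to 1, then the turn, a rotation vector about the tool's x, y, z each as a share of 60 degrees, from -1 to 1, then the opening, from -1 (shut) to 1 (fully open), so that 0 is half open. In form: [[[dx, dy, dz], [ax, ay, az], grip], ...]. A call has 1 to 10 rows; each row is the pose to reach, as a shift and turn from the pose commanded when the call began, along the tool's axes at that moment; what a row does not reach only later rows make up. A row lasts 1/10 s, in which the tool goes at most 50 mm and 8.59 degrees, less where a joint would pass 70% of its speed; a pose out of reach is approached as far as the arm can. A call with a number of a shift or a turn outside -1 to 1 is refused whole. A call with a gripper value outside its range is refused whole. The fingers move at their own pace and stop on an object; "newtons" is the grip in N (left out, the last holds). Time passes only in rows, so rows that repeat a pose let the fingers close. It gives the time, the measured TCP pose, the force and the opening at its end, in the units of the state.
- arm.observe(): the state, without advancing time (a new reading comes with each control period).
- eyes.get_image(name): name is "scene" or "side" or "wrist"; returns (picture, depth): 384x512x3 uint8, red, green, blue; 384x512 float32, m along the optical axis (not along the pixel's ray), 0 where there is no reading.
- eyes.get_calibration(name): a dict with "intrinsics" (3x3 intrinsics, pixels), "R" (3x3) and "t" (3): a world point X has camera coordinates R X + t. Camera axes: x right, y down, z forward; pixel columns grow to the right and rows downward; lengths in m; the calibration is good to about 2 mm. A picture is of the moment at which its call begins: read the wrist's pose just before it. get_calibration takes no time and is no camera call; for the wrist camera it gives the pose at the moment of the call.
- arm.sign_off(): hands the job in, once; it reports no verdict.
The state is a dict: "clock": time; "joints": joint angles; "dq": joint speeds; "joint_efforts": joint torques, N m; "position": TCP position; "ee_rot": TCP orientation; "force": force on the tool from outside, world axes, zero at the start; "ft_torque": the same for the moment, N m; "width": opening from 0.0 (shut) to 1.0 (fully open).
Only numpy, scipy, OpenCV 4.12 (cv2) and the standard library are available. Lean on these libraries where they do the work, as an engineer would, in place of code of your own. Each camera call takes 0.05 s, during which the arm holds its last target.

### The job

Stand the single loose cast cup that is on its own beside the clamp right way up on the clamp's steel base plate, between the open cam and the sprung vee jaw, setting it down gently rather than dropping it. Then turn the cam lever just far enough to take up the gap, until the cup sits in the vee and has pushed the sprung jaw back by about 6 mm of its 16 mm travel, without ever driving the jaw to its back stop. Let go and leave the lever there, and leave the other things on the table alone.

Things in the scene. Friction and masses are not known exactly. Their poses are not given: they have to be found in the camera images.
- cup_center (a point): Centre (15 mm up) of the loose black cast cup, alone just right of the clamp: round open dish 113 mm across, 30 high, upright, 0.15 to 0.25 kg. Wall about 6 mm thick, floor 5. Two 25 mm round bosses stand inside on its own x axis, 24 to 27 mm either side of centre, so its +y and -y sides are free for pinching the wall from above. Other cups: back and far right.
- clamp_base: Dark steel base plate of the clamp, 300 x 150 mm, 12 mm thick, fixed on the table. Origin on the table, on the clamp's axis. Its x axis points from cam to jaw; the plate spans x -160 to +140 mm, y -75 to +75 mm. The cup can be let in from above with the gripper over its open +y side, nearest the robot. Hoses hang over the back of the clamp from 0.3 m up: keep the wrist low and on the robot's side.
- cam_pivot (a point): Axis of the cam, at the level of the plate's top. The cam is a steel disc of 38 mm radius, 4 to 28 mm above the plate, its centre 20 mm from the pivot: at lever angle t it reaches about 38 - 20 cos(t) mm from the pivot towards the jaw, so 18 mm when open. Its rim is a ring that rolls freely, so it does not drag the cup sideways.
- cam_lever (a joint): Angle of the cam lever, rad: 0 = fully open, growing clockwise seen from above, at most 2.7. Starts between 0 and 0.4; stays where it is left (friction 0.35 N m: 4 to 7 N at the knob moves it). Clamping takes it to about 1.3 to 2.2 rad.
- lever_knob (a point): Middle of the lever's upright black knob, a cylinder 26 mm thick fixed on the lever, 85 mm from the pivot, reaching 62 to 107 mm above the table (this point: 84). The lever bar, 18 mm wide, lies under it at 52 to 62 mm, clear above the cup's rim. In the clamp_base frame the lever points at (230 degrees - lever angle) from +x, so it swings round the cam end of the plate, never over the cup.
- jaw (a joint): How far the sprung vee jaw is pushed back towards its aluminium carrier, in m: 0 = sprung fully forward (16 mm of daylight between jaw and carrier), 0.016 = against the carrier. Spring 1.2 N per mm.
- jaw_nest (a point): Where the cup's centre lies when the cup touches both faces of the sprung vee jaw, 15 mm above the plate; moves with the jaw. Axes as the base's. Jaw: steel, 2 to 26 mm above the plate, about 128 mm wide, a 90-degree vee. Its aluminium carrier is bolted at a different place each time: with the cup in the vee and the lever at 0, the gap from cam to cup is 14 to 22 mm.
- weight: Brass check weight, 37 mm across and 66 mm high, standing behind the clamp; bystander, origin at its underside.
- hex_keys: Red hex key set, 38 x 95 x 22 mm, lying behind the clamp; bystander, origin at its underside.
- scraper: Scraper with wooden handle, 70 x 188 x 21 mm, lying to the left of the clamp; bystander, origin at its underside.
- caliper_b: Steel caliper, 67 x 225 x 15 mm, lying to the right of the loose cup; bystander, origin at its underside.
- driver: Screwdriver with orange handle, 28 x 185 x 25 mm, lying to the right of the loose cup; bystander, origin at its underside.

How it is judged:
On the way:
1. the cup stands flat and released on the base plate between the cam and the jaw (centre within 35 mm of the vee's nest), the lever still open (below 0.8 rad) (horizontal distance between cup_center and jaw_nest below 0.035 m and height (world z) of cup_center between 0.022 and 0.031 m and angle between cup_center's own z axis and vertical below 0.1 rad and contact force between the fingers and cup below 0.2 N and value of joint cam_lever below 0.8 rad), for 0.2 s.
At the end, for the whole second after the job is handed in: The cup stands flat (within 0.1 rad) and at rest on the base plate, in the vee (centre within 8 mm of the nest), held by the cam so that the sprung jaw stands pushed back by 3 to 10 mm (value of joint jaw between 0.003 and 0.01 m and horizontal distance between cup_center and jaw_nest below 0.008 m and height (world z) of cup_center between 0.022 and 0.031 m and angle between cup_center's own z axis and vertical below 0.1 rad and linear speed of cup below 0.02 m/s); the robot touches nothing.
It fails at once if the cam is overrun: the jaw is pushed back by more than 13.5 mm, nearly to its stop (value of joint jaw above 0.0135 m).
It fails at once if the cup is dropped: it falls faster than 0.6 m/s (about 18 mm of free fall) while not held (linear speed of cup above 0.6 m/s and contact force between the fingers and cup below 0.1 N).
It fails at once if a bystander (weight, hex keys, scraper, caliper, screwdriver) is moved by more than 30 mm (distance of any of weight, hex_keys, scraper, caliper_b, driver from where it was at the start of the episode above 0.03 m).
It also fails if it takes over 61 s, if anything falls off the work surface, if the arm or the gripper's body presses on something with over 40 N, if the wrist force passes 120 N, or if a joint passes its speed limit or range.

## Working session

There is one attempt and no reset: what is moved stays moved. The work goes in short steps, Python scripts to look and compute and a tool call to move; the robot and the scene stay as the last step left them, time stands still between calls to the robot, and variables do not carry over. Pictures are saved under pics/ and viewed, and the job is handed in when it is done.

Besides the shell and the picture viewer there is one more tool, called as a command line: name --argument value ..., lists and objects as JSON in quotes. play_rows: Moves the arm, as the interface text tells. Its arguments: {"type":"object","properties":{"rows":{"type":"array","items":{"type":"array"}},"newtons":{"type":"number"}},"required":["rows"]}

```bash
ls; mkdir -p pics; python3 - <<'E'
from cell import arm, eyes
import cv2, numpy as np
print(arm.observe(), arm.tcp_to_tips)
for n in ("scene","side","wrist"):
    p,d=eyes.get_image(n); c=eyes.get_calibration(n)
    cv2.imwrite(f"pics/{n}0.png",p[...,::-1]); np.savez(f"pics/{n}0.npz",p=p,d=d,K=c["intrinsics"],R=c["R"],t=c["t"])
    print(n,c, (d>0).mean())
E
```

```text
pics
{'clock': 0.0, 'joints': array([-0.10260729,  0.43523804,  0.02493417,  1.5741032 , -0.01162364,
        1.1339742 , -0.07509086]), 'dq': array([0.000446  , 0.00267471, 0.00098349, 0.0019614 , 0.00018258,
       0.00134604, 0.00039658]), 'joint_efforts': array([ 3.89017032e-04, -6.67853522e+01,  9.84863900e-01, -3.14464223e+01,
       -6.05165795e-02,  4.27553023e-02,  1.12382318e-04]), 'position': array([ 6.24502541e-01, -2.13178765e-05,  2.33932779e-01]), 'ee_rot': array([ 3.14148565e+00, -4.44107159e-05, -2.47316336e-03]), 'force': array([-0.25969461, -0.02756074, -0.09564018]), 'ft_torque': array([-0.01443937,  0.04381736, -0.05381314]), 'width': 0.9989428950518597} 0.008
scene {'intrinsics': array([[422.29000727,   0.        , 261.77428035],
       [  0.        , 422.29000727, 193.95833967],
       [  0.        ,   0.        ,   1.        ]]), 'R': array([[ 0.78457691, -0.61976756, -0.0180899 ],
       [-0.25740049, -0.29902851, -0.91887265],
       [ 0.56407806,  0.72558261, -0.39413933]]), 't': array([-0.47503186,  0.22363181,  1.22904746])} 0.8986714680989584
side {'intrinsics': array([[400.50320943,   0.        , 248.2710652 ],
       [  0.        , 400.50320943, 197.24162005],
       [  0.        ,   0.        ,   1.        ]]), 'R': array([[-0.82711694, -0.56188093,  0.01293773],
       [-0.22828417,  0.31483247, -0.92128544],
       [ 0.5135795 , -0.76496427, -0.38867179]]), 't': array([0.45061918, 0.21562728, 1.17330455])} 0.8977762858072916
wrist {'intrinsics': array([[269.58173231,   0.        , 256.7692672 ],
       [  0.        , 269.58173231, 188.46749652],
       [  0.        ,   0.        ,   1.        ]]), 'R': array([[ 9.99999484e-01, -1.62062848e-04, -1.00302022e-03],
       [ 9.44880076e-05, -9.68085108e-01,  2.50621656e-01],
       [-1.01162540e-03, -2.50621622e-01, -9.68084593e-01]]), 't': array([-0.62418404, -0.03179723,  0.38962591])} 0.9473215738932291
```

View pics/scene0.png

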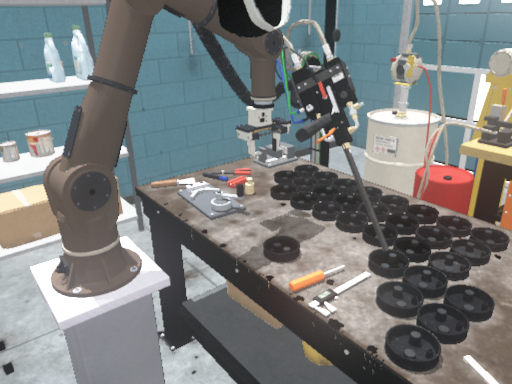

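View pics/side0.png

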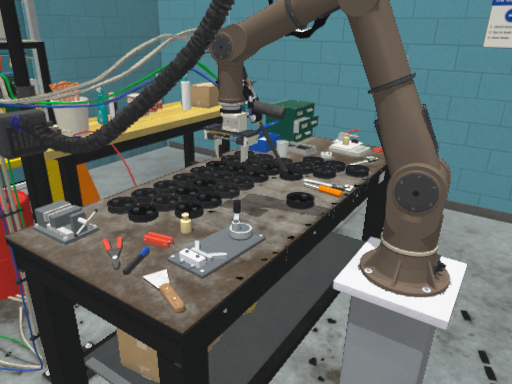

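View pics/wrist0.png

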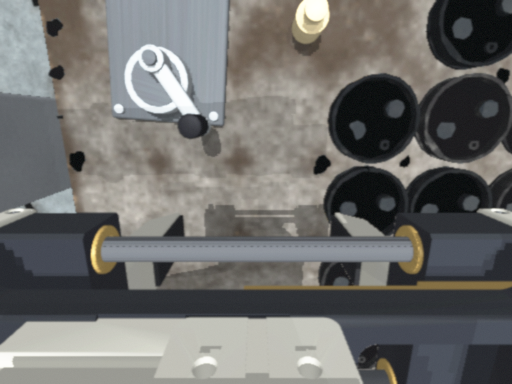

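The wrist view shows the cam ring (155,80), knob (193,125) and plate. The loose cup is at scene (282,248) and side (300,200). Next I measure them.

```bash
cat > h.py <<'E'
import numpy as np, cv2
def load(n):
    f=np.load(f"pics/{n}.npz"); return f["p"],f["d"],f["K"],f["R"],f["t"]
def ray(uv,K,R,t,z):
    uv=np.atleast_2d(np.asarray(uv,float)); r=np.c_[uv,np.ones(len(uv))]@np.linalg.inv(K).T@R
    C=-R.T@t; s=(z-C[2])/r[:,2]; return C+s[:,None]*r
def cloud(d,K,R,t):
    v,u=np.mgrid[:d.shape[0],:d.shape[1]]
    X=np.stack([(u-K[0,2])/K[0,0]*d,(v-K[1,2])/K[1,1]*d,d],-1)
    return (X-t)@R
def proj(X,K,R,t):
    c=np.atleast_2d(X)@R.T+t; q=c@K.T; return q[:,:2]/q[:,2:]
def shot(name,tag):
    from cell import eyes
    c=eyes.get_calibration(name); p,d=eyes.get_image(name)
    np.savez(f"pics/{tag}.npz",p=p,d=d,K=c["intrinsics"],R=c["R"],t=c["t"]); return p,d,c["intrinsics"],c["R"],c["t"]
def crop(p,u0,u1,v0,v1,s,fn):
    cv2.imwrite(fn,cv2.resize(p[v0:v1,u0:u1,::-1],None,fx=s,fy=s,interpolation=cv2.INTER_CUBIC))
E
python3 - <<'E'
from h import *
p,d,K,R,t=load("side0"); crop(p,150,350,170,290,4,"pics/side0c.png")
for n,(u,v) in (("scene0",(282,248)),("side0",(300,200))):
    p,d,K,R,t=load(n); X=cloud(d,K,R,t)
    w=35; sl=(slice(v-w,v+w),slice(u-w,u+w))
    m=(X[sl][...,2]>0.022)&(X[sl][...,2]<0.04)&(d[sl]>0)
    P=X[sl][m]; print(n,len(P),ray((u,v),K,R,t,.02))
    c0=ray((u,v),K,R,t,.025)[0,:2]; P=P[np.hypot(*(P[:,:2]-c0).T)<.09]
    (cx,cy),r=cv2.minEnclosingCircle(P[:,:2].astype(np.float32)); print(cx,cy,r,np.percentile(P[:,2],[5,50,95]))
p,d,K,R,t=load("wrist0"); crop(p,0,340,0,220,2.3,"pics/wrist0c.png")
X=cloud(d,K,R,t)
for n,uv in dict(cupnear=(200,300),pivot=(151,57),knob=(192,125),plateR=(225,118),plateL=(113,115),table=(150,180),weight=(315,10)).items(): print(n,X[uv[1],uv[0]].round(4))
E
```

```text
scene0 430 [[ 0.4706952  -0.27088845  0.02      ]]
0.4733772873878479 -0.2648167908191681 0.058873727917671204 [0.02252195 0.02802072 0.03199805]
side0 418 [[ 0.4671232  -0.25268619  0.02      ]]
0.47019726037979126 -0.26365527510643005 0.06069500744342804 [0.0224961  0.02682548 0.02954979]
cupnear [0.611  0.0249 0.329 ]
pivot [0.5119 0.1302 0.0724]
knob [0.5595 0.0607 0.1077]
plateR [0.5805 0.0677 0.001 ]
plateL [0.4325 0.0715 0.0123]
table [ 0.4684 -0.0198  0.0008]
weight [0.6849 0.1762 0.0663]
```

View pics/side0c.png

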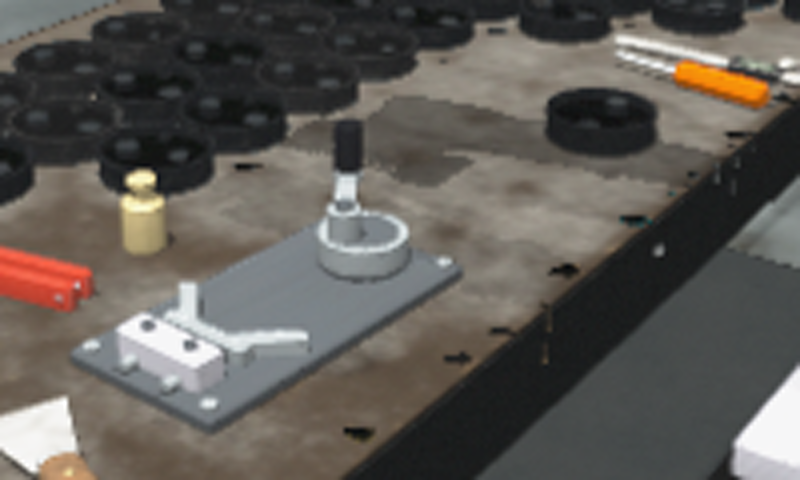

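View pics/wrist0c.png

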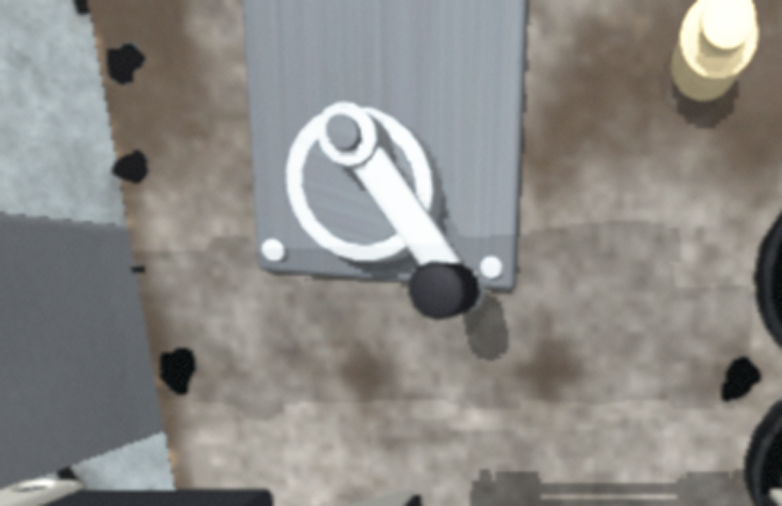

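play_rows --rows '[[[-0.3,0.72,0],[0,0,0],1],[[-0.3,0.72,0],[0,0,0],1],[[-0.3,0.72,0],[0,0,0],1],[[-0.3,0.72,0],[0,0,0],1],[[-0.3,0.72,0],[0,0,0],1],[[-0.3,0.72,0],[0,0,0],1],[[-0.3,0.72,0],[0,0,0],1],[[-0.3,0.72,0],[0,0,0],0],[[-0.3,0.72,0],[0,0,0],0],[[-0.3,0.72,0],[0,0,0],0]]'

```text
clock: 1.15
position: [0.4742, -0.3608, 0.2344]
ee_rot: [-3.141, 0.004, 0.001]
force: [0.5, 0.6, -0.1]
width: 0.785
```

```bash
python3 - <<'E'
from h import *
from cell import arm
s=arm.observe(); print(s["clock"],s["position"],s["ee_rot"],s["width"],s["joints"])
p,d,K,R,t=shot("wrist","w1"); X=cloud(d,K,R,t)
crop(p,0,512,0,384,1.5,"pics/w1.png")
m=(X[...,2]>.024)&(X[...,2]<.036)&(np.hypot(X[...,0]-.472,X[...,1]+.264)<.075)
print(m.sum()); P=X[m][:,:2]
A=np.c_[2*P,np.ones(len(P))]; s_=np.linalg.lstsq(A,(P**2).sum(1),rcond=None)[0]; print(s_[:2],np.sqrt(s_[2]+s_[:2]@s_[:2]), cv2.minEnclosingCircle(P.astype(np.float32)))
np.set_printoptions(precision=4,suppress=True)
c=proj([.4715,-.264,.03],K,R,t)[0]; print(c)
# z histogram inside
q=np.hypot(X[...,0]-s_[0],X[...,1]-s_[1])<.045
print(np.histogram(X[q][:,2],bins=np.arange(-.005,.04,.0025)))
b=q&(X[...,2]>.009)
n,l,st,ce=cv2.connectedComponentsWithStats(b.astype(np.uint8))
for i in range(1,n):
    if st[i,4]>20: print(st[i],ce[i],X[l==i].mean(0))
E
```

```text
1.15 [ 0.4742331  -0.36081415  0.23439301] [-3.14123030e+00  4.18461800e-03  7.87580733e-04] 0.7853011593296175 [ 0.4628568   0.38682517  0.13638957  1.65488815 -0.05748195  1.10440982
  0.61251749]
1589
[ 0.4763386  -0.26271014] 0.050138436885757545 ((0.47580084204673767, -0.26578429341316223), 0.056502074003219604)
[254.5825  93.8844]
(array([   0,    0,    0,    0,    0,    0,    0,    0, 1070, 2578,   82,
         54,   25,  215,   21,    0,    0]), array([-0.005 , -0.0025,  0.    ,  0.0025,  0.005 ,  0.0075,  0.01  ,
        0.0125,  0.015 ,  0.0175,  0.02  ,  0.0225,  0.025 ,  0.0275,
        0.03  ,  0.0325,  0.035 ,  0.0375]))
[ 224   56   70   74 4059] [258.3737  92.438 ] [ 0.4763 -0.2617  0.0201]
[   0  344  363   40 9037] [214.1554 368.5793] [ 0.4743 -0.2941  0.3848]
[110 356   8   8  21] [113.3333 358.9524] [ 0.4743 -0.2941  0.3848]
[138 356  10   7  25] [143.16 359.68] [ 0.4743 -0.2941  0.3848]
[  0 358  13  10  21] [  7.4762 362.4286] [ 0.4743 -0.2941  0.3848]
[ 15 358   7   8  23] [ 17.4348 361.4348] [ 0.4743 -0.2941  0.3848]
[ 74 358   9  11  34] [ 77.7059 362.7353] [ 0.4743 -0.2941  0.3848]
```

View pics/w1.png

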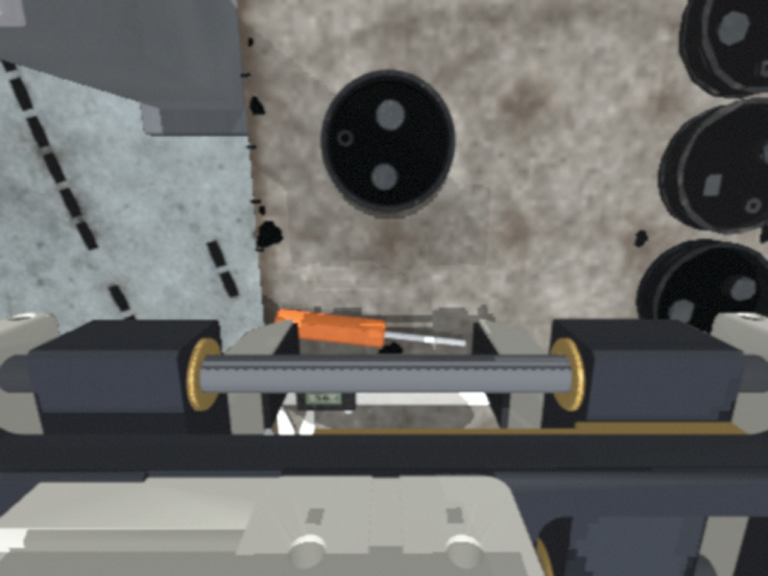

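The cup is at (388,140) in the 1.5x picture and its bosses at (390,115) and (384,177), so its x axis runs nearly along world y. That leaves the robot side free to pinch.

```bash
python3 - <<'E'
from h import *
np.set_printoptions(precision=4,suppress=True)
p,d,K,R,t=load("w1"); X=cloud(d,K,R,t)
for uv in [(260,77),(256,118),(258,97),(230,90),(275,97),(290,97),(240,110),(218,92),(160,150+20),(330,100)]: print(uv,X[uv[1],uv[0]],p[uv[1],uv[0]])
# outer outline by darkness
g=p.max(2); m=((g<48)).astype(np.uint8)
n,l,st,ce=cv2.connectedComponentsWithStats(m); i=l[100,270]; print(st[i],ce[i])
cs,_=cv2.findContours((l==i).astype(np.uint8),cv2.RETR_EXTERNAL,cv2.CHAIN_APPROX_NONE)
c=max(cs,key=cv2.contourArea)[:,0]
for z in (.03,.0):
  W=ray(c,K,R,t,z)[:,:2]; print(z,cv2.minEnclosingCircle(W.astype(np.float32)),W.min(0),W.max(0))
# bosses
m=((g>70)&(np.hypot(X[...,0]-.475,X[...,1]+.265)<.042)).astype(np.uint8)
n,l,st,ce=cv2.connectedComponentsWithStats(m)
for i in range(1,n):
  if st[i,4]>40: print(st[i],ce[i],ray(ce[i],K,R,t,.018))
E
```

```text
(260, 77) [ 0.4784 -0.2427  0.0178] [83 89 92]
(256, 118) [ 0.4732 -0.2931  0.0283] [76 80 82]
(258, 97) [ 0.4758 -0.2669  0.0189] [14 15 16]
(230, 90) [ 0.44   -0.2583  0.0195] [11 15 14]
(275, 97) [ 0.4978 -0.2669  0.0181] [13 13 14]
(290, 97) [ 0.5172 -0.2669  0.0178] [10 17 17]
(240, 110) [ 0.4522 -0.2828  0.0171] [14 17 17]
(218, 92) [ 0.4248 -0.2608  0.021 ] [26 27 29]
(160, 170) [ 0.023  -0.5235 -0.8509] [155 165 166]
(330, 100) [ 0.5736 -0.2696  0.0005] [158 153 146]
[ 216   49   85   91 5409] [258.2352  93.9952]
0.03 ((0.47608983516693115, -0.2667798399925232), 0.054294344037771225) [ 0.4231 -0.3195] [ 0.5283 -0.213 ]
0.0 ((0.476245254278183, -0.2644714117050171), 0.05887628719210625) [ 0.4187 -0.3216] [ 0.5329 -0.2062]
[252  67  17  19 263] [259.8213  76.057 ] [[ 0.4782 -0.2416  0.018 ]]
[248 110  16  16 183] [255.6721 117.6011] [[ 0.4727 -0.2925  0.018 ]]
[   0  344  363   40 9037] [214.1554 368.5793] [[ 0.4006 -0.7047  0.018 ]]
```

play_rows --rows '[[[-0.105,-0.19,0],[0,0,0],-0.05],[[-0.105,-0.19,0],[0,0,0],-0.05],[[-0.105,-0.19,0.1],[0,0,0],-0.05],[[-0.105,-0.19,0.2],[0,0,0],-0.05],[[-0.105,-0.19,0.3],[0,0,0],-0.05],[[-0.105,-0.19,0.34],[0,0,0],-0.05],[[-0.105,-0.19,0.34],[0,0,0],-0.05]]'

```text
clock: 1.9
position: [0.4213, -0.2622, 0.0621]
ee_rot: [-3.138, -0.005, 0.008]
force: [-0.7, 0.1, 0.0]
width: 0.474
```

```bash
python3 - <<'E'
from h import *
from cell import arm
np.set_printoptions(precision=4,suppress=True)
s=arm.observe(); print(s["clock"],s["position"],s["ee_rot"],s["width"])
p,d,K,R,t=shot("wrist","w2"); crop(p,0,512,0,384,1.5,"pics/w2.png")
print(proj(s["position"],K,R,t),proj([.475,-.2655,.03],K,R,t),proj([.4215,-.2655,.03],K,R,t))
E
```

```text
1.9 [ 0.4213 -0.2622  0.0621] [-3.1384 -0.0047  0.0077] 0.47406793432298266
[[257.1494 233.3281]] [[331.8935 219.7259]] [[257.5725 219.3974]]
```

View pics/w2.png

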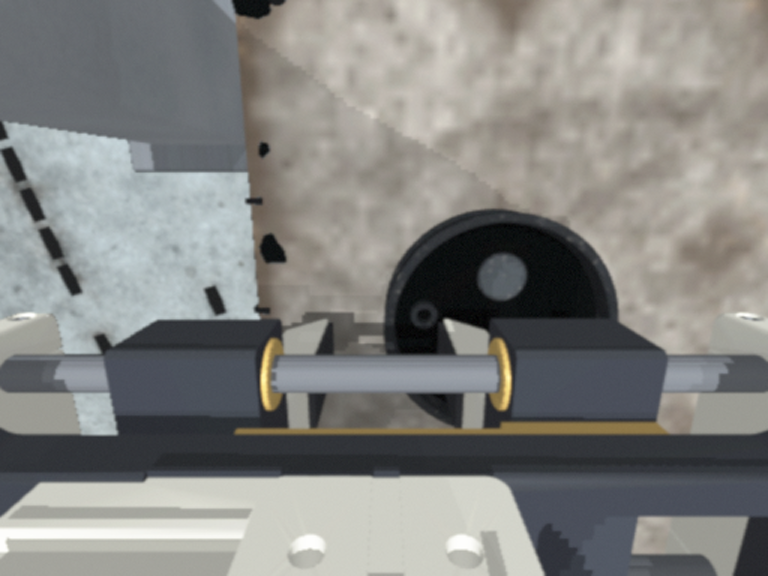

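play_rows --rows '[[[0.003,0,0],[0,0,0],-0.05],[[0.003,0,0.03],[0,0,0],-0.05],[[0.003,0,0.06],[0,0,0],-0.05],[[0.003,0,0.08],[0,0,0],-0.05],[[0.003,0,0.09],[0,0,0],-0.05],[[0.003,0,0.09],[0,0,0],-0.05],[[0.003,0,0.09],[0,0,0],-0.05]]'

```text
clock: 2.65
position: [0.4245, -0.2652, 0.0203]
ee_rot: [3.141, -0.0, 0.001]
force: [-0.2, -0.2, -0.4]
width: 0.476
```

play_rows --rows '[[[-0.003,0,0.006],[0,0,0],-0.05],[[-0.003,0,0.006],[0,0,0],-0.05],[[-0.003,0,0.006],[0,0,0],-0.05],[[-0.003,0,0.006],[0,0,0],-1],[[-0.003,0,0.006],[0,0,0],-1],[[-0.003,0,0.006],[0,0,0],-1],[[-0.003,0,0.006],[0,0,0],-1],[[-0.003,0,0.006],[0,0,0],-1],[[-0.003,0,0.006],[0,0,0],-1]]' --newtons 45

```text
clock: 3.55
position: [0.4226, -0.2649, 0.0168]
ee_rot: [-3.142, -0.0, -0.0]
force: [-0.9, 0.6, 2.9]
width: 0.078
```

play_rows --rows '[[[0,0,-0.02],[0,0,0],-1],[[0,0,-0.05],[0,0,0],-1],[[0,0,-0.1],[0,0,0],-1],[[0,0,-0.16],[0,0,0],-1],[[0,0,-0.22],[0,0,0],-1],[[0,0,-0.28],[0,0,0],-1],[[0,0,-0.33],[0,0,0],-1],[[0,0,-0.37],[0,0,0],-1],[[0,0,-0.4],[0,0,0],-1],[[0,0,-0.4],[0,0,0],-1]]'

```text
clock: 4.55
position: [0.4231, -0.2655, 0.219]
ee_rot: [3.14, -0.001, 0.005]
force: [1.0, 0.5, -1.2]
width: 0.074
```

play_rows --rows '[[[0.01,-0.03,0],[0,0,0],-1],[[0.02,-0.1,0],[0,0,0],-1],[[0.03,-0.18,0],[0,0,0],-1],[[0.04,-0.27,0],[0,0,0],-1],[[0.05,-0.36,0],[0,0,0],-1],[[0.06,-0.45,0],[0,0,0],-1],[[0.07,-0.54,0],[0,0,0],-1],[[0.07,-0.62,0],[0,0,0],-1],[[0.07,-0.68,0],[0,0,0],-1],[[0.07,-0.7,0],[0,0,0],-1]]'

```text
clock: 5.55
position: [0.4565, 0.0885, 0.216]
ee_rot: [-3.141, -0.007, 0.002]
force: [-0.0, -0.5, -1.8]
width: 0.072
```

```bash
python3 - <<'E'
from h import *
from cell import arm
np.set_printoptions(precision=4,suppress=True)
s=arm.observe(); print(s["clock"],s["position"],s["ee_rot"],s["width"],s["force"])
p,d,K,R,t=shot("wrist","w3"); crop(p,0,512,0,384,1.5,"pics/w3.png")
p,d,K,R,t=shot("side","s3"); crop(p,130,330,120,290,4,"pics/s3.png")
E
```

```text
5.55 [0.4565 0.0885 0.216 ] [-3.1407 -0.0071  0.0023] 0.07200999324890578 [-0.0092 -0.5489 -1.8108]
```

View pics/w3.png

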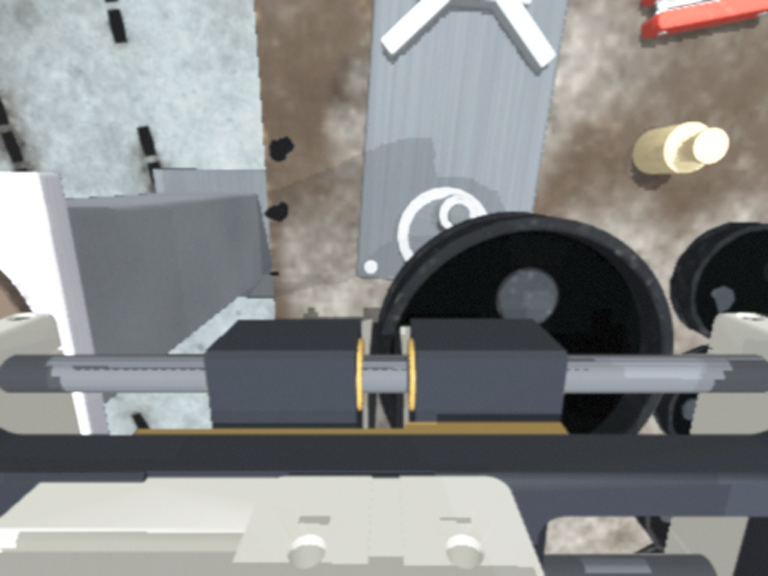

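View pics/s3.png

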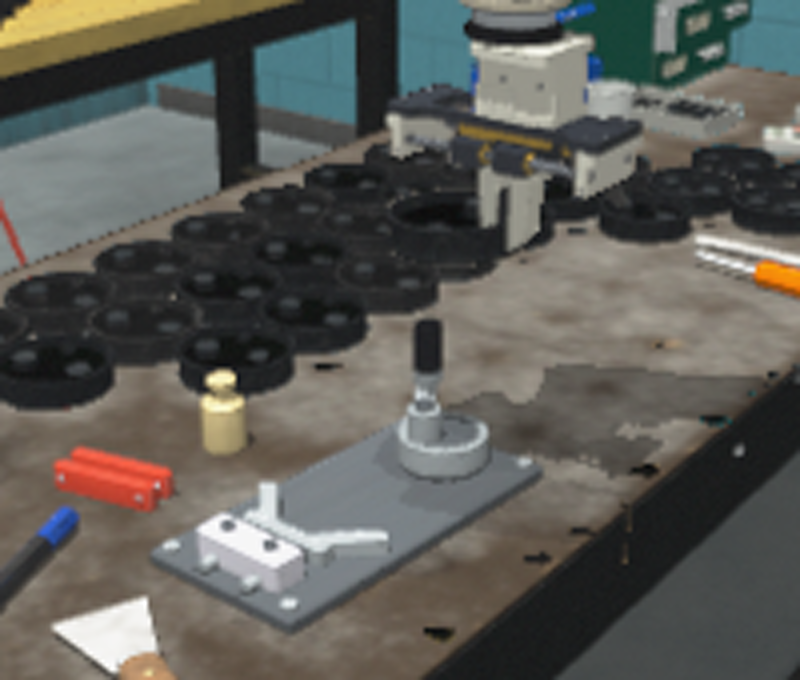

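The cup is held level. The vee wings are visible at (388,47) and (545,62) in the 1.5x picture. I'll fit the vee faces and the plate edges.

```bash
python3 - <<'E'
from h import *
np.set_printoptions(precision=4,suppress=True)
p,d,K,R,t=load("w3"); X=cloud(d,K,R,t)
crop(p,230,390,0,180,4.4,"pics/w3c.png")
m=(X[...,2]>.030)&(X[...,2]<.046)&(X[...,1]>.2)&(X[...,0]<.62)&(X[...,0]>.4)
print(m.sum(), np.median(X[m][:,2]))
g=p.min(2); mm=((g>170)&(X[...,0]>.4)&(X[...,0]<.6)&(X[...,1]>.2)).astype(np.uint8)
cv2.imwrite("pics/m3.png",cv2.resize((m*120+mm*120).astype(np.uint8)[0:60,230:390],None,fx=4.4,fy=4.4,interpolation=0))
# plate edges from depth z~.012 boundary via hue: sample row intensity
for v in (60,80,100,120,140):
    r=X[v]; u=np.where((r[:,2]>.0065)&(r[:,2]<.02)&(r[:,0]>.38)&(r[:,0]<.62))[0]
    print(v,u.min(),u.max(),ray([[u.min(),v],[u.max(),v]],K,R,t,.012)[:,:2].ravel())
# bottom corners, cam etc in wrist0
for n,pts in dict(w3=[((247,178),.014)],wrist0=[((118.5,108.5),.016),((213.5,116),.016),((149.5,57.5),.074),((150,57),.072),((192.5,126),.107)]).items():
    _,_,K,R,t=load(n)
    for uv,z in pts: print(n,uv,ray(uv,K,R,t,z))
E
```

```text
0 nan
60 245 368 [0.4412 0.2241 0.5899 0.2248]
80 244 364 [0.4398 0.2015 0.5874 0.2021]
100 243 361 [0.4384 0.1781 0.5861 0.1787]
120 241 358 [0.4356 0.1538 0.5847 0.1544]
140 240 354 [0.4341 0.1286 0.582  0.1293]
w3 (247, 178) [[0.443  0.0787 0.014 ]]
wrist0 (118.5, 108.5) [[0.4428 0.0797 0.016 ]]
wrist0 (213.5, 116) [[0.5671 0.0702 0.016 ]]
wrist0 (149.5, 57.5) [[0.5109 0.1294 0.074 ]]
wrist0 (150, 57) [[0.5107 0.1303 0.072 ]]
wrist0 (192.5, 126) [[0.5598 0.0597 0.107 ]]
  return _methods._mean(a, axis=axis, dtype=dtype,
  ret = ret.dtype.type(ret / rcount)
```

View pics/w3c.png

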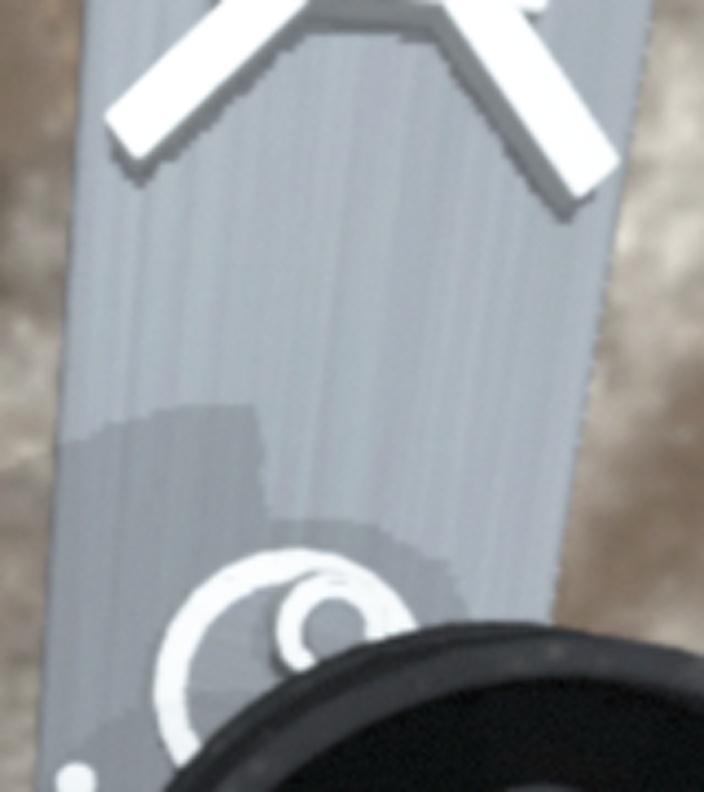

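View pics/m3.png

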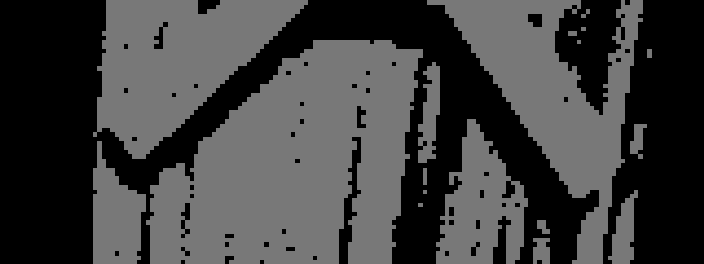

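```bash
python3 - <<'E'
from h import *
np.set_printoptions(precision=4,suppress=True)
_,_,K,R,t=load("w3")
a=np.radians(85.55); xc=np.array([np.cos(a),np.sin(a)]); yc=np.array([-xc[1],xc[0]])
f=lambda c: ray((np.array(c)+.5)/4.4-.5+[230,0],K,R,t,.038)[0,:2]
L0,L1,R0,R1=map(f,[(145,160),(305,10),(572,200),(440,15)])
print(L0,L1,R0,R1)
dl=(L1-L0)/np.linalg.norm(L1-L0); dr=(R1-R0)/np.linalg.norm(R1-R0)
print("angles rel to clamp",[np.degrees(np.arctan2(v@yc,v@xc)) for v in (dl,dr)])
# vee faces ideal at -45 / +45 ; lines thru mid points
def apex(d1,p1,d2,p2):
    s=np.linalg.solve(np.c_[d1,-d2],p2-p1); return p1+s[0]*d1
A=apex(dl,L0,dr,R0); i1=(xc-yc)/2**.5; i2=(xc+yc)/2**.5
B=apex(i1,(L0+L1)/2,i2,(R0+R1)/2)
piv=np.array([.511,.130])
for P in (A,B):
    N=P-xc*.0565*2**.5; q=N-piv; print("apex",P,"nest",N,"rel pivot along x",q@xc,"y",q@yc,"gap",q@xc-.0565-.018)
kn=np.array([.5598,.0597])-piv; print("knob",np.linalg.norm(kn), "lever", 230-np.degrees(np.arctan2(kn@yc,kn@xc))%360)
for y in (.04,): pass
# plate centreline offset
print("pivot in y about plate centre:", (piv-np.array([.5109,.1790]))@yc)
E
```

```text
[0.4617 0.2434] [0.5002 0.2764] [0.5692 0.2348] [0.5331 0.2754]
angles rel to clamp [np.float64(-44.97781386436474), np.float64(46.06608469869981)]
apex [0.5184 0.2919] nest [0.5122 0.2123] rel pivot along x 0.08211515552940657 y 0.005183133570095656 gap 0.007615155529406569
apex [0.5191 0.2925] nest [0.5129 0.2129] rel pivot along x 0.08274949115024598 y 0.004521820522449981 gap 0.008249491150245977
knob 0.0855776255805219 lever 10.782861564529156
pivot in y about plate centre: -0.0039015640243426175
```

```bash
python3 - <<'E'
from h import *
np.set_printoptions(precision=4,suppress=True)
p,d,K,R,t=load("w3"); X=cloud(d,K,R,t)
f=lambda c,z: ray((np.array(c)+.5)/4.4-.5+[230,0],K,R,t,z)[0]
print("pivot w3",f((335,625),.0724),"ring top",f((290,549),.040), "ring left",f((155,690),.04))
for c in [(335,625),(200,90),(550,110),(60,300),(350,300),(290,560),(170,690)]:
    u,v=int(c[0]/4.4+230),int(c[1]/4.4); print(c,X[v,u],d[v,u])
p,d,K,R,t=load("side0"); X=cloud(d,K,R,t)
g=lambda c,z: ray((np.array(c)+.5)/4-.5+[150,170],K,R,t,z)[0]
print("side: nearwing end inner top",g((308,334),.038),"apexish",g((232,345),.038),"farwing end",g((190,284),.038),"pivot",g((345,208),.0724),"ring nearest",g((322,240),.04))
E
python3 - <<'E'
import sys; sys.path.insert(0,'.')
E
python3 -c "
from h import *
p=load('side0')[0]; crop(p,175,275,205,280,8,'pics/s0d.png')
p=load('scene0')[0]; crop(p,160,270,160,225,7,'pics/c0d.png')"
```

```text
pivot w3 [0.5087 0.1317 0.0724] ring top [0.5015 0.1492 0.04  ] ring left [0.4658 0.1112 0.04  ]
(335, 625) [0.5088 0.1314 0.0734] 0.2897287
(200, 90) [0.4757 0.2627 0.0264] 0.3024342
(550, 110) [0.5659 0.2592 0.0261] 0.30364224
(60, 300) [0.4382 0.217  0.0012] 0.33828726
(350, 300) [0.5189 0.2154 0.0126] 0.32763845
(290, 560) [0.5009 0.1462 0.0407] 0.31765565
(170, 690) [0.4696 0.1117 0.0401] 0.32690725
side: nearwing end inner top [0.4402 0.2682 0.038 ] apexish [0.4759 0.3126 0.038 ] farwing end [0.5603 0.2614 0.038 ] pivot [0.4996 0.1396 0.0724] ring nearest [0.5186 0.1454 0.04  ]
```

View pics/s0d.png

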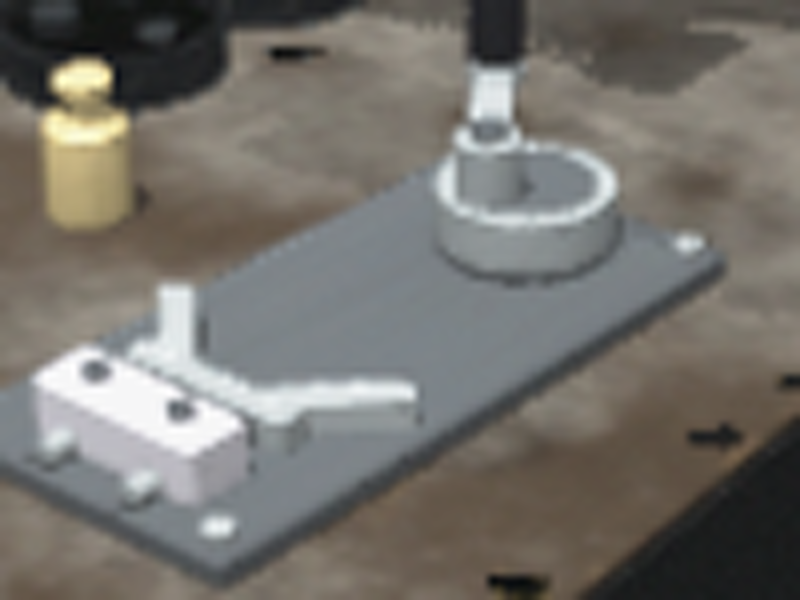

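View pics/c0d.png

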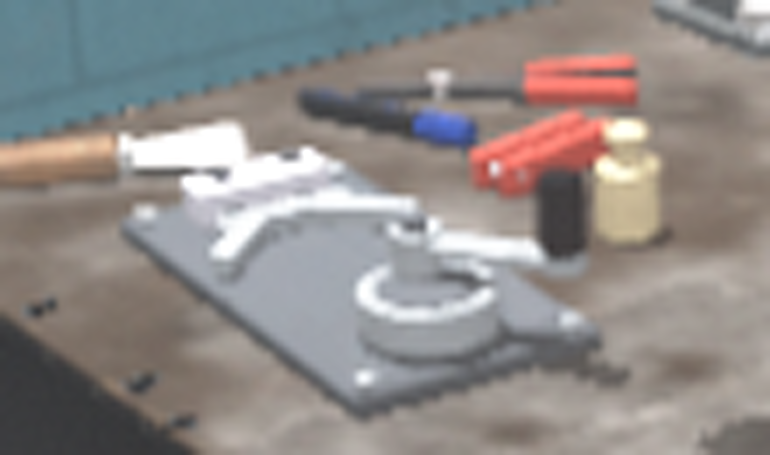

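```bash
python3 - <<'E'
from h import *
np.set_printoptions(precision=4,suppress=True)
_,_,K,R,t=load("w3")
a=np.radians(85.55); xc=np.array([np.cos(a),np.sin(a)]); yc=np.array([-xc[1],xc[0]])
i1=(xc-yc)/2**.5; i2=(xc+yc)/2**.5
def apex(d1,p1,d2,p2):
    s=np.linalg.solve(np.c_[d1,-d2],p2-p1); return p1+s[0]*d1
for z in (.0262,.028):
  f=lambda c: ray((np.array(c)+.5)/4.4-.5+[230,0],K,R,t,z)[0,:2]
  L0,L1,R0,R1=map(f,[(145,160),(305,10),(572,200),(440,15)])
  LL=f((107,120)); RR=f((618,160)); print("outer width",(LL-RR)@yc, (L0-R0)@yc)
  B=apex(i1,(L0+L1)/2,i2,(R0+R1)/2)
  for piv in ([.511,.130],[.509,.1315]):
    N=B-xc*.0565*2**.5; q=N-piv; print("apex",B,"nest",N,"rel pivot x",q@xc,"y",q@yc,"gap",q@xc-.0745)
E
```

```text
outer width 0.13234785870352653 0.1116398809882441
apex [0.5214 0.2974] nest [0.5152 0.2178] rel pivot x 0.08784535429350622 y 0.0026499625982351394 gap 0.013345354293506223
apex [0.5214 0.2974] nest [0.5152 0.2178] rel pivot x 0.08650505434254249 y 0.0005396081158207214 gap 0.012005054342542495
outer width 0.1316477344576143 0.11104930258179087
apex [0.521  0.2967] nest [0.5148 0.217 ] rel pivot x 0.08706801923775458 y 0.002935500247691726 gap 0.01256801923775458
apex [0.521  0.2967] nest [0.5148 0.217 ] rel pivot x 0.08572771928679085 y 0.0008251457652773076 gap 0.011227719286790852
```

```bash
python3 - <<'E'
from h import *
np.set_printoptions(precision=4,suppress=True)
p,d,K,R,t=load("w3"); X=cloud(d,K,R,t)
g=p.max(2); 
z=.229
m=(X[...,2]>.2)&(X[...,2]<.245)&(X[...,0]>.44); m[205:]=0
v,u=np.where(m); W=ray(np.c_[u,v],K,R,t,z)[:,:2]
print(m.sum(),np.median(X[m][:,2]),W.min(0),W.max(0))
cs,_=cv2.findContours(m.astype(np.uint8),cv2.RETR_EXTERNAL,cv2.CHAIN_APPROX_NONE)
c=max(cs,key=cv2.contourArea)[:,0]; c=c[(c[:,1]<200)]
W=ray(c,K,R,t,z)[:,:2]; 
A=np.c_[2*W,np.ones(len(W))]; s=np.linalg.lstsq(A,(W**2).sum(1),rcond=None)[0]; print(s[:2],np.sqrt(s[2]+s[:2]@s[:2]))
print(ray([[254,200],[448,200]],K,R,t,z))
from cell import arm
s=arm.observe(); print(s["position"],s["ee_rot"],s["clock"])
E
```

```text
9116 0.21607958314238612 [0.4547 0.1111] [0.5567 0.1446]
[0.5044 0.0879] 0.056823529441975024
[[0.4547 0.1133 0.229 ]
 [0.5579 0.1139 0.229 ]]
[0.4568 0.0861 0.2161] [ 3.1415  0.0044 -0.002 ] 5.65
```

play_rows --rows '[[[0.01,-0.05,0],[0,0,0],-1],[[0.01,-0.12,0],[0,0,0],-1],[[0.01,-0.19,0],[0,0,0],-1],[[0.01,-0.24,0],[0,0,0],-1],[[0.01,-0.252,0.02],[0,0,0],-1],[[0.01,-0.252,0.08],[0,0,0],-1],[[0.01,-0.252,0.15],[0,0,0],-1],[[0.01,-0.252,0.22],[0,0,0],-1],[[0.01,-0.252,0.26],[0,0,0],-1],[[0.01,-0.252,0.27],[0,0,0],-1]]'

```text
clock: 6.65
position: [0.4613, 0.2075, 0.079]
ee_rot: [3.138, -0.004, -0.007]
force: [0.4, -0.1, -1.1]
width: 0.074
```

```bash
python3 - <<'E'
from h import *
from cell import arm
np.set_printoptions(precision=4,suppress=True)
s=arm.observe(); print(s["clock"],s["position"],s["ee_rot"],s["width"],s["force"])
p,d,K,R,t=shot("wrist","w4"); crop(p,0,512,0,384,1.5,"pics/w4.png")
p,d,K,R,t=shot("side","s4"); crop(p,150,300,160,280,5.3,"pics/s4.png")
p,d,K,R,t=shot("scene","c4"); crop(p,150,300,120,230,5,"pics/c4.png")
E
```

```text
6.65 [0.4613 0.2075 0.079 ] [ 3.1379 -0.004  -0.0067] 0.07402773837639706 [ 0.4058 -0.1456 -1.1141]
```

View pics/w4.png

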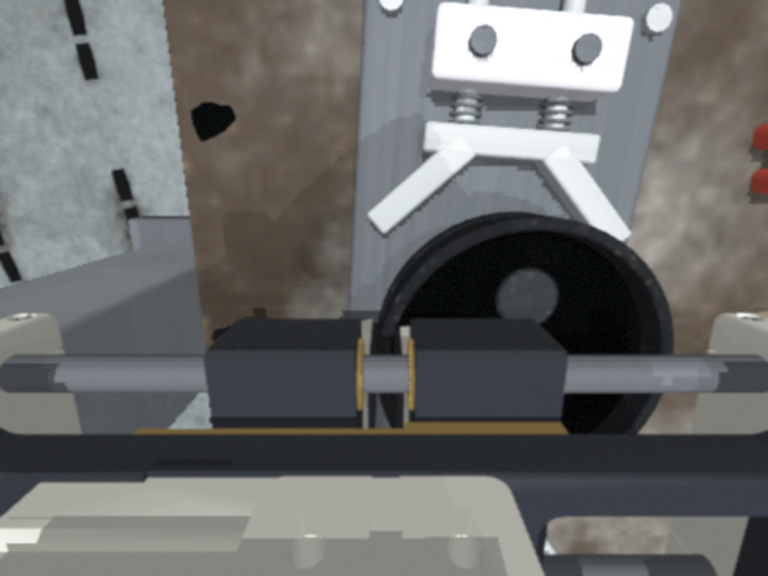

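View pics/s4.png

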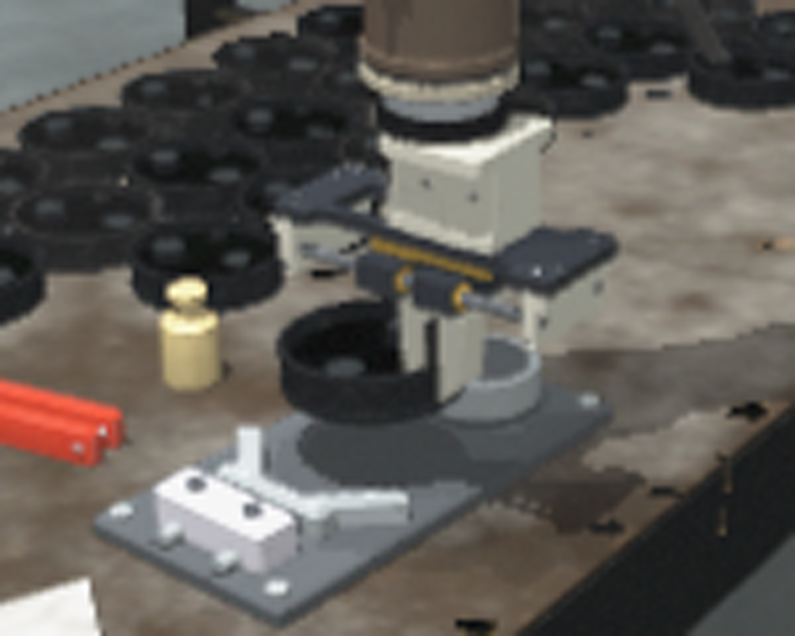

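View pics/c4.png

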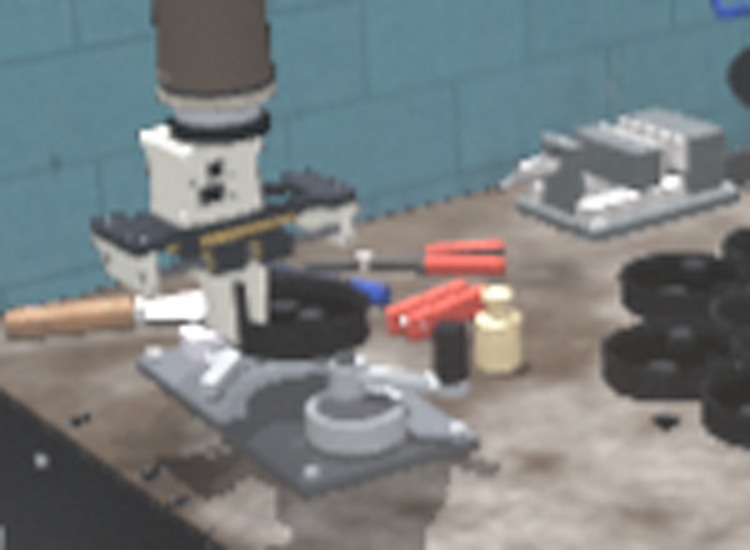

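```bash
python3 - <<'E'
from h import *
p=load("w4")[0]; crop(p,235,435,60,170,4,"pics/w4c.png")
E
```

```text
(no output)
```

View pics/w4c.png

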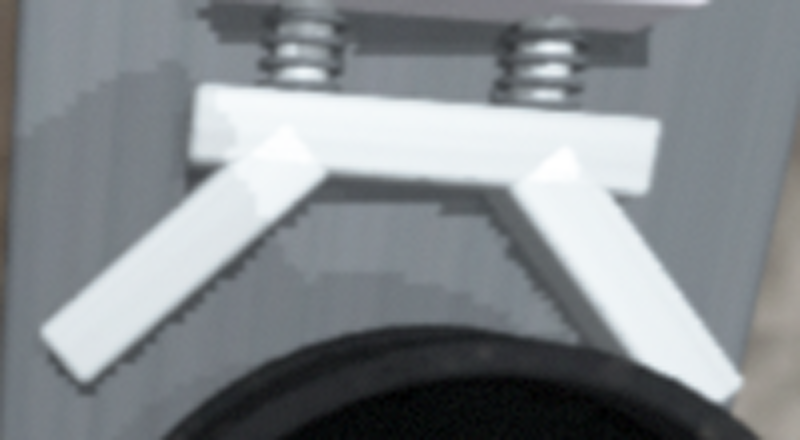

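```bash
python3 - <<'E'
from h import *
np.set_printoptions(precision=4,suppress=True)
p,d,K,R,t=load("w4"); X=cloud(d,K,R,t)
for c in [(150,270),(630,270),(420,135),(450,40)]:
    print(c,X[60+c[1]//4,235+c[0]//4])
a=np.radians(85.55); xc=np.array([np.cos(a),np.sin(a)]); yc=np.array([-xc[1],xc[0]])
i1=(xc-yc)/2**.5; i2=(xc+yc)/2**.5
def apex(d1,p1,d2,p2):
    s=np.linalg.solve(np.c_[d1,-d2],p2-p1); return p1+s[0]*d1
for z in (.026,.038):
  f=lambda c: ray((np.array(c)+.5)/4-.5+[235,60],K,R,t,z)[0,:2]
  L0,L1,R0,R1=map(f,[(88,382),(328,172),(635,355),(513,186)])
  B=apex(i1,(L0+L1)/2,i2,(R0+R1)/2); N=B-xc*.0565*2**.5
  print([np.degrees(np.arctan2(v@yc,v@xc)) for v in (L1-L0,R1-R0)])
  print(z,"nest",N, "rel pivot",[(N-q)@xc for q in ([.511,.130],[.509,.1315])],[(N-q)@yc for q in ([.511,.130],[.509,.1315])])
m=(X[...,2]>.055)&(X[...,2]<.105)&(X[...,0]>.44)&(X[...,1]<.29); m[205:]=0
cs,_=cv2.findContours(m.astype(np.uint8),cv2.RETR_EXTERNAL,cv2.CHAIN_APPROX_NONE)
c=max(cs,key=cv2.contourArea)[:,0]; c=c[(c[:,1]<200)]
W=ray(c,K,R,t,.0922)[:,:2]
A=np.c_[2*W,np.ones(len(W))]; s=np.linalg.lstsq(A,(W**2).sum(1),rcond=None)[0]; print(s[:2],np.sqrt(s[2]+s[:2]@s[:2]))
E
```

```text
(150, 270) [0.4722 0.2682 0.026 ]
(630, 270) [0.5602 0.268  0.0261]
(420, 135) [0.5203 0.2917 0.0261]
(450, 40) [0.5282 0.309  0.0126]
[np.float64(-44.46156147147153), np.float64(44.75660740106568)]
0.026 nest [0.516  0.2207] rel pivot [np.float64(0.09082463321632117), np.float64(0.08948433326535744)] [np.float64(0.002021091034268699), np.float64(-8.926344814572005e-05)]
[np.float64(-44.46156147147154), np.float64(44.756607401065644)]
0.038 nest [0.5125 0.2192] rel pivot [np.float64(0.08904574759297257), np.float64(0.08770544764200884)] [np.float64(0.005458733819712814), np.float64(0.0033483793372983952)]
[0.509 0.207] 0.056522407954541415
```

play_rows --rows '[[[0.01,-0.008,0],[0,0,0],-1],[[0.01,-0.008,0.02],[0,0,0],-1],[[0.01,-0.008,0.04],[0,0,0],-1],[[0.01,-0.008,0.06],[0,0,0],-1],[[0.01,-0.008,0.075],[0,0,0],-1],[[0.01,-0.008,0.085],[0,0,0],-1],[[0.01,-0.008,0.092],[0,0,0],-1],[[0.01,-0.008,0.096],[0,0,0],-1],[[0.01,-0.008,0.096],[0,0,0],-1],[[0.01,-0.008,0.096],[0,0,0],-1]]'

```text
clock: 7.8
position: [0.4677, 0.2151, 0.0339]
ee_rot: [-3.141, 0.0, -0.001]
force: [-0.2, -0.1, -1.3]
width: 0.07
```

```bash
python3 - <<'E'
from h import *
from cell import arm
np.set_printoptions(precision=4,suppress=True)
s=arm.observe(); print(s["clock"],s["position"],s["ee_rot"],s["width"],s["force"])
p,d,K,R,t=shot("wrist","w5"); crop(p,235,435,60,210,4,"pics/w5.png")
p,d,K,R,t=shot("side","s5"); crop(p,150,300,160,280,5.3,"pics/s5.png")
E
```

```text
7.8 [0.4677 0.2151 0.0339] [-3.1414  0.     -0.0006] 0.06995473459618891 [-0.1991 -0.0981 -1.3218]
```

View pics/w5.png

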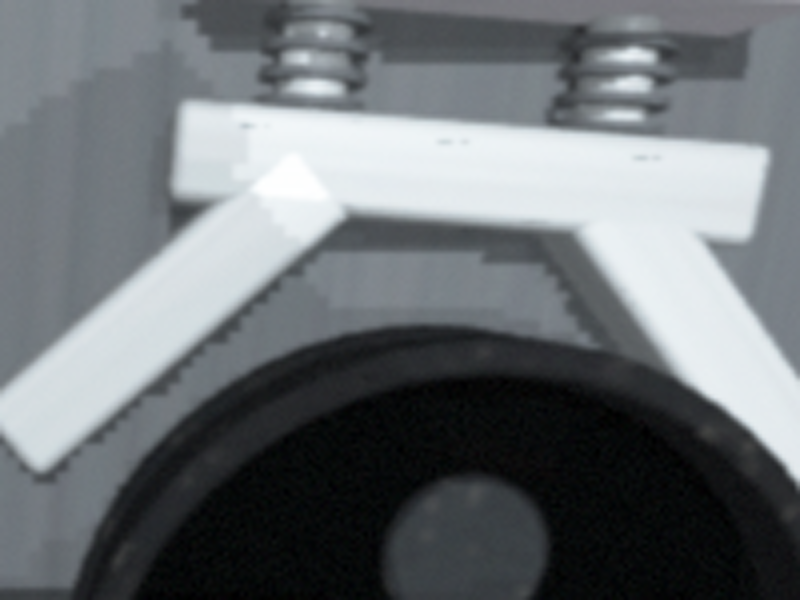

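View pics/s5.png

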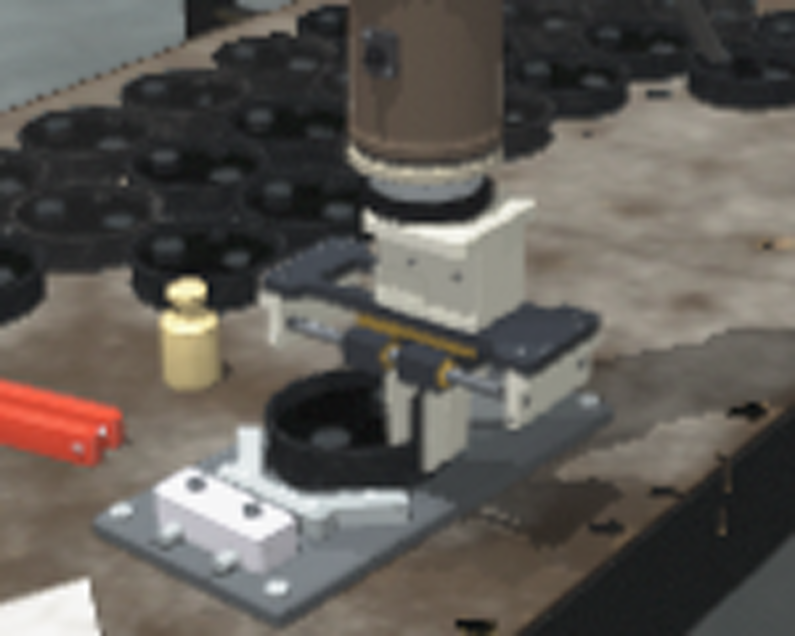

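```bash
python3 - <<'E'
from h import *
np.set_printoptions(precision=4,suppress=True)
p,d,K,R,t=load("w5"); X=cloud(d,K,R,t)
a=np.radians(85.55); xc=np.array([np.cos(a),np.sin(a)]); yc=np.array([-xc[1],xc[0]])
i1=(xc-yc)/2**.5; i2=(xc+yc)/2**.5
def apex(d1,p1,d2,p2):
    s=np.linalg.solve(np.c_[d1,-d2],p2-p1); return p1+s[0]*d1
f=lambda c,z: ray((np.array(c)+.5)/4-.5+[235,60],K,R,t,z)[:,:2]
L0,L1,R0,R1=f([(45,475),(345,212),(675,360),(580,230)],.026)
B=apex(i1,(L0+L1)/2,i2,(R0+R1)/2); N=B-xc*.0565*2**.5
print("nest",N,[np.degrees(np.arctan2(v@yc,v@xc)) for v in (L1-L0,R1-R0)])
W=f([(78,590),(110,525),(170,450),(250,380),(330,342),(420,326),(520,335),(620,362),(700,400),(770,455)],.047)
A=np.c_[2*W,np.ones(len(W))]; s=np.linalg.lstsq(A,(W**2).sum(1),rcond=None)[0]; print(s[:2],np.sqrt(s[2]+s[:2]@s[:2]))
# fixed radius fit
from scipy.optimize import least_squares
r=least_squares(lambda q:np.hypot(*(W-q).T)-.0565,s[:2]); print(r.x,"rel nest",(r.x-N)@xc,(r.x-N)@yc,r.fun)
E
```

```text
nest [0.5161 0.2207] [np.float64(-43.93432213759313), np.float64(45.47008467388635)]
[0.5158 0.218 ] 0.053095047927240485
[0.5166 0.214 ] rel nest -0.006621080612274987 -0.001003428462153226 [-0.0014 -0.0008 -0.0002  0.0012  0.0015  0.0009 -0.0005 -0.001  -0.0007
 -0.0002]
```

The cup sits 6.6 mm short of the nest and is centred within about 1 mm, which is what I wanted. Now I lower it gently.

play_rows --rows '[[[0,0,0.003],[0,0,0],-1],[[0,0,0.006],[0,0,0],-1],[[0,0,0.008],[0,0,0],-1],[[0,0,0.009],[0,0,0],-1],[[0,0,0.01],[0,0,0],-1],[[0,0,0.01],[0,0,0],-1]]'

```text
clock: 8.5
position: [0.4673, 0.2151, 0.0288]
ee_rot: [3.142, 0.0, -0.0]
force: [-3.6, -0.8, 4.1]
width: 0.072
```

play_rows --rows '[[[0,0,0],[0,0,0],-0.6],[[0,0,0],[0,0,0],-0.6],[[0,0,0],[0,0,0],-0.5],[[0,0,0],[0,0,0],-0.5],[[0,0,0],[0,0,0],-0.5]]'

```text
clock: 9.0
position: [0.4676, 0.215, 0.0287]
ee_rot: [-3.142, 0.0, -0.0]
force: [-0.4, -0.5, -0.6]
width: 0.252
```

```bash
python3 - <<'E'
from h import *
from cell import arm
np.set_printoptions(precision=4,suppress=True)
s=arm.observe(); print(s["clock"],s["position"],s["ee_rot"],s["width"],s["force"])
p,d,K,R,t=shot("side","s6"); crop(p,150,300,160,280,5.3,"pics/s6.png")
E
```

```text
9.0 [0.4676 0.215  0.0287] [-3.1416  0.0002 -0.0002] 0.25159583674980424 [-0.3597 -0.4687 -0.5571]
```

View pics/s6.png

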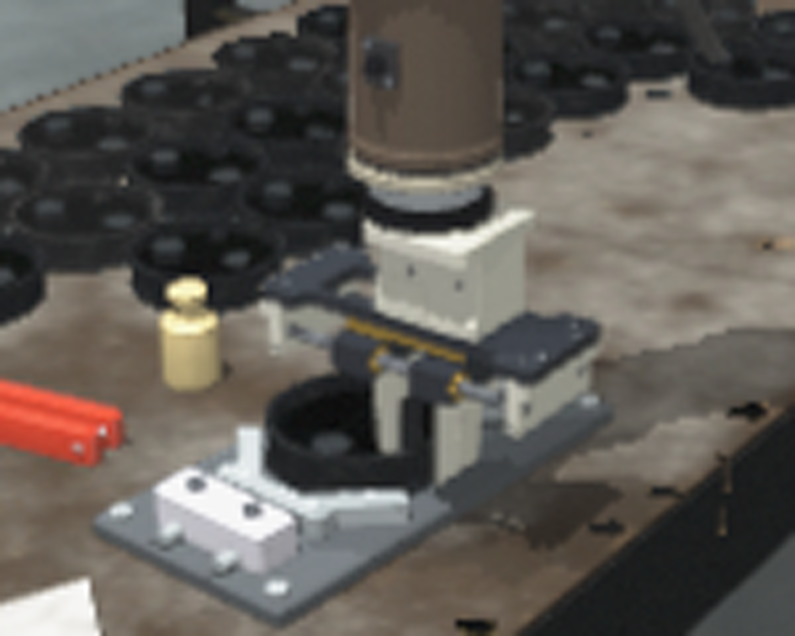

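play_rows --rows '[[[0,0,-0.02],[0,0,0],-0.5],[[0,0,-0.06],[0,0,0],-0.5],[[0,0,-0.12],[0,0,0],-0.5],[[0,0,-0.2],[0,0,0],-0.5],[[0,0,-0.3],[0,0,0],-0.5],[[0,0.1,-0.34],[0,0,0],0],[[0,0.18,-0.38],[0,0,0],0],[[0,0.24,-0.4],[0,0,0],0],[[0,0.24,-0.4],[0,0,0],0],[[0,0.24,-0.4],[0,0,0],0]]'

```text
clock: 10.05
position: [0.4676, 0.0947, 0.2296]
ee_rot: [-3.141, 0.003, -0.002]
force: [-0.9, 0.4, -0.2]
width: 0.498
```

```bash
python3 - <<'E'
from h import *
from cell import arm
np.set_printoptions(precision=4,suppress=True)
s=arm.observe(); print(s["clock"],s["position"],s["ee_rot"],s["width"],s["joints"])
p,d,K,R,t=shot("wrist","w7"); crop(p,220,400,0,205,2.9,"pics/w7.png")
p,d,K,R,t=shot("side","s7"); crop(p,150,300,160,280,5.3,"pics/s7.png")
E
```

```text
10.05 [0.4676 0.0947 0.2296] [-3.1411  0.0028 -0.002 ] 0.49849248285543835 [-0.1865  0.2083 -0.1483  1.9194  0.0359  1.015  -0.3523]
```

View pics/w7.png

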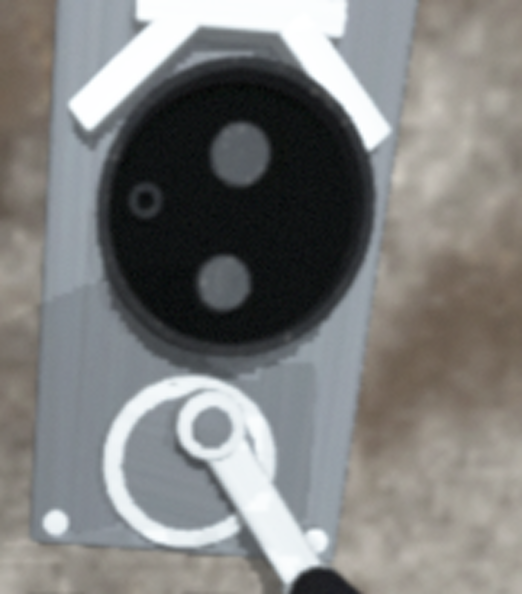

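View pics/s7.png

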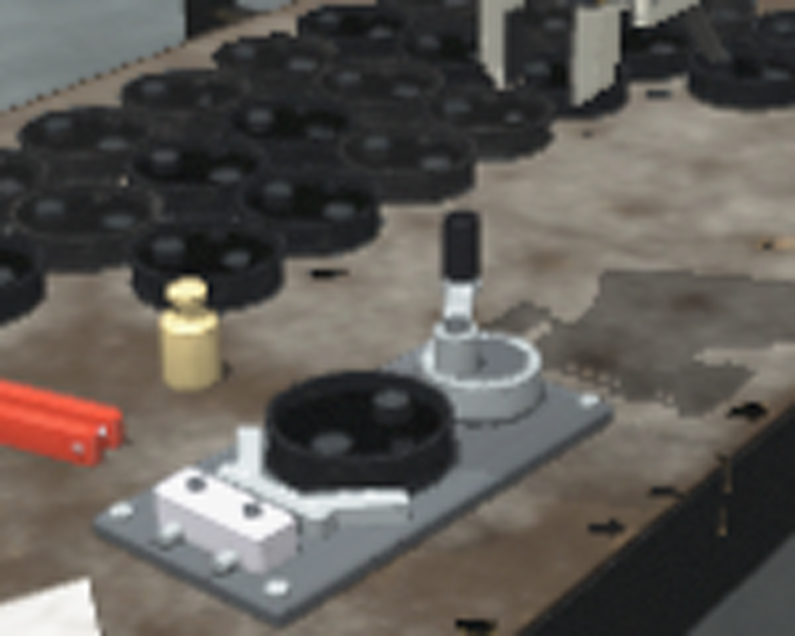

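```bash
python3 - <<'E'
from h import *
from scipy.optimize import least_squares
np.set_printoptions(precision=4,suppress=True)
p,d,K,R,t=load("w7"); X=cloud(d,K,R,t)
a=np.radians(85.55); xc=np.array([np.cos(a),np.sin(a)]); yc=np.array([-xc[1],xc[0]])
f=lambda c,z: ray((np.array(c,float)+.5)/2.9-.5+[220,0],K,R,t,z)[:,:2]
# cup outline rim top part in image (upper arc, outer rim) at z=.042
def fit(W,r,g): q=least_squares(lambda q:np.hypot(*(W-q).T)-r,g); return q.x,np.abs(q.fun).max()
m=(X[...,2]>.03)&(X[...,2]<.055)
for u,v in [(100,200),(372,200),(235,65)]:
    uu,vv=int(u/2.9+220),int(v/2.9); print(X[vv,uu])
W=f([(98,215),(103,170),(130,115),(175,75),(235,58),(300,70),(350,120),(374,190),(370,240)],.042)
C,e=fit(W,.0565,[.514,.214]); print("cup",C,e)
W=f([(103,460),(115,415),(150,384),(190,375),(240,392),(275,445),(276,470),(190,546),(140,530),(112,495)],.040)
G,e=fit(W,.038,[.5,.1]); print("cam",G,e)
P=f([(211,426)],.0724)[0]; print("pivot",P,"ecc",np.linalg.norm(G-P),"lever ang", np.degrees(np.arctan2((G-P)@yc,(G-P)@xc)))
L0,L1,R0,R1=f([(90,133),(200,28),(372,151),(278,33)],.026)
i1=(xc-yc)/2**.5; i2=(xc+yc)/2**.5
def apex(d1,p1,d2,p2):
    s=np.linalg.solve(np.c_[d1,-d2],p2-p1); return p1+s[0]*d1
N=apex(i1,(L0+L1)/2,i2,(R0+R1)/2)-xc*.0565*2**.5
print("nest",N,"cup-nest",(C-N)@xc,(C-N)@yc,"cup-cam gap",np.linalg.norm(C-G)-.0945,"total gap from nest at t=0:",(N-P)@xc-.0745,(N-P)@yc)
for z in (.062,): 
  b=f([(250,500)],z)[0]; print("lever dir",np.degrees(np.arctan2((b-P)[1],(b-P)[0])))
E
```

```text
[0.4646 0.2185 0.0422]
[0.5738 0.2184 0.0421]
[0.5172 0.2658 0.043 ]
cup [0.5193 0.2119] 0.0011709627440608175
cam [0.5036 0.1119] 0.0013524587304385577
pivot [0.5081 0.1309] ecc 0.0195432260178608 lever ang 171.14394790987208
nest [0.5171 0.2201] cup-nest -0.008040812946680138 -0.0028260422950347527 cup-cam gap 0.006723384555367223 total gap from nest at t=0: 0.015142025858836533 -0.002105818517160763
lever dir -59.58670079664328
```

The cup stands flat about 8 mm short of the nest, and the total gap is about 15 mm. The lever target is therefore about 1.63 rad. I go to the knob, turning the tool so the fingers straddle it along the tangent.

play_rows --rows '[[[0.05,0.02,0],[0,0,-0.14],0],[[0.1,0.04,0],[0,0,-0.28],0],[[0.15,0.06,0],[0,0,-0.42],0],[[0.18,0.069,0],[0,0,-0.56],0],[[0.18,0.069,0.05],[0,0,-0.575],0],[[0.18,0.069,0.12],[0,0,-0.575],0],[[0.18,0.069,0.18],[0,0,-0.575],0],[[0.18,0.069,0.19],[0,0,-0.575],0],[[0.18,0.069,0.19],[0,0,-0.575],0]]'

```text
clock: 11.05
position: [0.5568, 0.0616, 0.133]
ee_rot: [-2.999, -0.934, 0.004]
force: [-0.9, -0.4, 1.0]
width: 0.502
```

```bash
python3 - <<'E'
from h import *
from cell import arm
from scipy.spatial.transform import Rotation as Ro
np.set_printoptions(precision=4,suppress=True)
s=arm.observe(); print(s["clock"],s["position"],s["ee_rot"],s["width"],s["joints"]); print(Ro.from_rotvec(s["ee_rot"]).as_matrix())
p,d,K,R,t=shot("wrist","w8"); crop(p,0,512,0,384,1.5,"pics/w8.png")
p,d,K,R,t=shot("side","s8"); crop(p,180,310,140,250,6,"pics/s8.png")
p,d,K,R,t=shot("scene","c8"); crop(p,150,300,120,230,5,"pics/c8.png")
E
```

```text
11.05 [0.5568 0.0616 0.133 ] [-2.9987 -0.9338  0.0037] 0.50197075891426 [-0.0577  0.4497 -0.2008  1.838   0.113   0.8673  0.2913]
[[ 0.8232  0.5678 -0.0025]
 [ 0.5678 -0.8232  0.0001]
 [-0.002  -0.0015 -1.    ]]
```

View pics/w8.png

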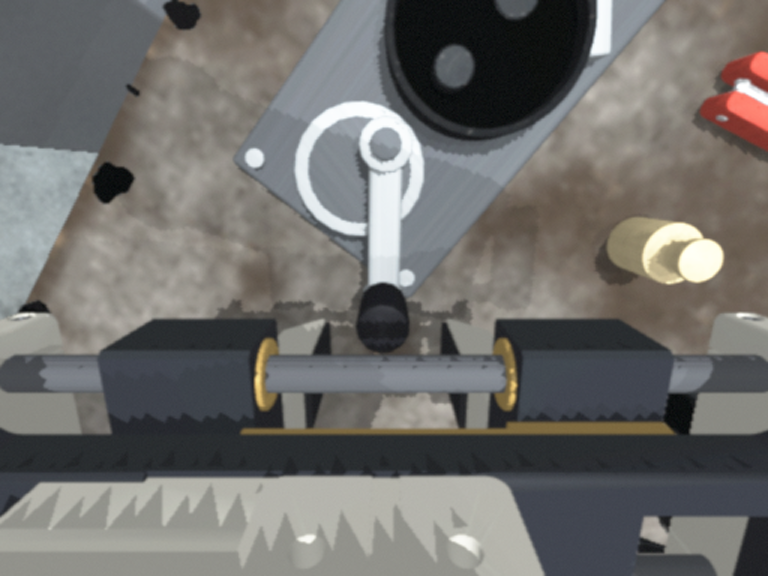

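View pics/s8.png

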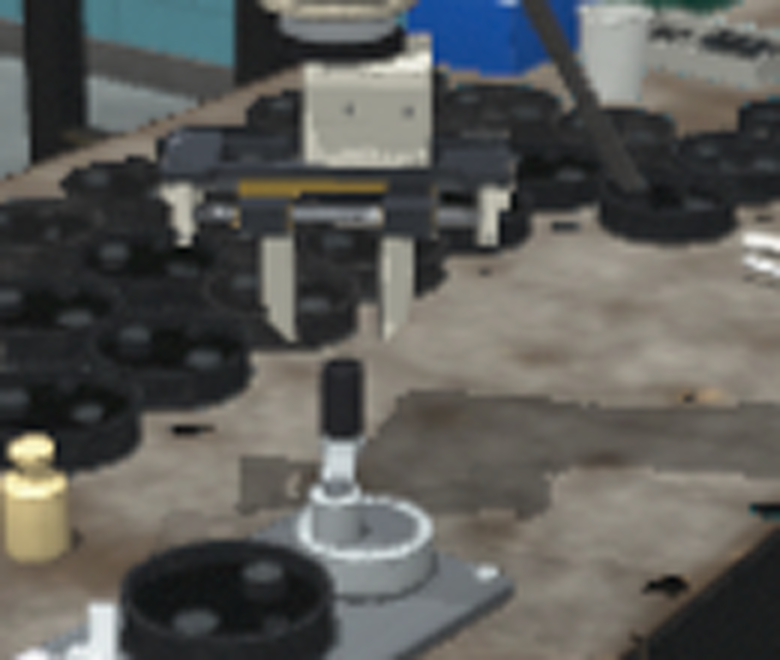

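View pics/c8.png

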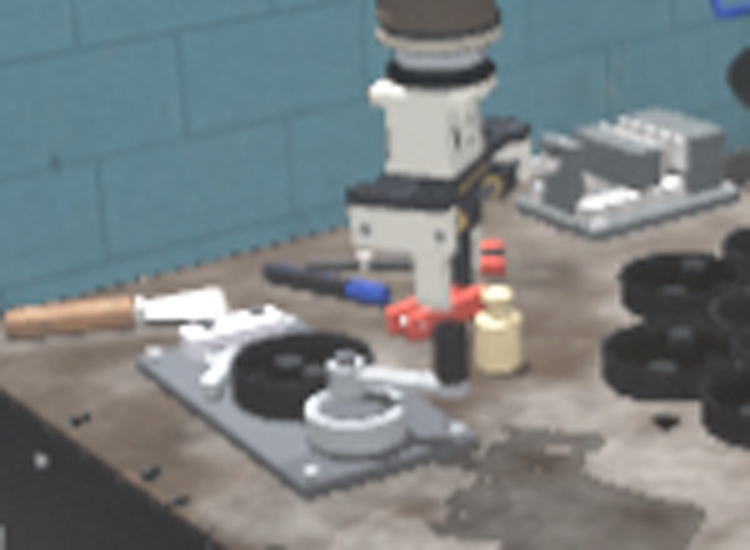

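play_rows --rows '[[[0,0,0.03],[0,0,0],0],[[0,0,0.07],[0,0,0],0],[[0,0,0.1],[0,0,0],0],[[0,0,0.106],[0,0,0],0],[[0,0,0.106],[0,0,0],-0.3],[[0,0,0.106],[0,0,0],-0.6],[[0,0,0.106],[0,0,0],-0.6],[[0,0,0.106],[0,0,0],-0.6]]' --newtons 10

```text
clock: 12.0
position: [0.5578, 0.0601, 0.0817]
ee_rot: [3.0, 0.931, 0.001]
force: [-2.3, -1.7, 7.6]
width: 0.278
```

play_rows --rows '[[[-0.015,-0.001,0],[0,0,0.083],-0.6],[[-0.03,-0.003,0],[0,0,0.167],-0.6],[[-0.044,-0.006,0],[0,0,0.25],-0.6],[[-0.058,-0.01,0],[0,0,0.333],-0.6],[[-0.072,-0.016,0],[0,0,0.417],-0.6],[[-0.085,-0.023,0],[0,0,0.5],-0.6],[[-0.098,-0.031,0],[0,0,0.583],-0.6],[[-0.109,-0.04,0],[0,0,0.667],-0.6],[[-0.12,-0.05,0],[0,0,0.75],-0.6],[[-0.13,-0.061,0],[0,0,0.833],-0.6]]'

```text
clock: 13.0
position: [0.4881, 0.048, 0.0817]
ee_rot: [-3.112, 0.43, -0.006]
force: [1.8, -3.7, 2.1]
width: 0.278
```

```bash
python3 - <<'E'
from h import *
from cell import arm
np.set_printoptions(precision=4,suppress=True)
s=arm.observe(); print(s["clock"],s["position"],s["width"],s["force"],s["joints"])
v=s["position"][:2]-[.5095,.1305]; print(np.hypot(*v),np.degrees(np.arctan2(v[1],v[0])))
p,d,K,R,t=shot("wrist","w9"); crop(p,0,512,0,384,1.5,"pics/w9.png")
E
```

```text
13.0 [0.4881 0.048  0.0817] 0.27766383700496 [ 1.7834 -3.6898  2.0932] [-0.2369  0.4142  0.0376  2.071  -0.0232  0.6535 -0.4589]
0.08520840489450927 -104.52387451545968
```

View pics/w9.png

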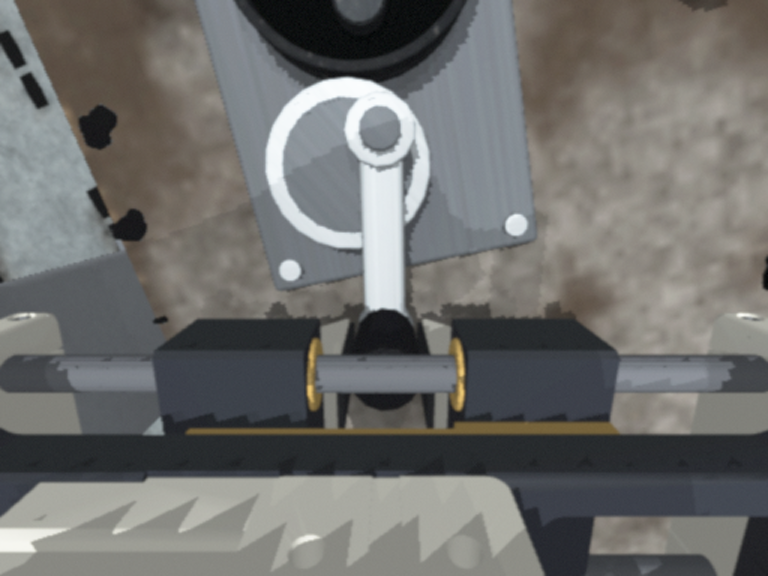

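play_rows --rows '[[[-0.012,0,0],[0,0,0.067],-0.6],[[-0.024,-0.002,0],[0,0,0.133],-0.6],[[-0.035,-0.004,0],[0,0,0.2],-0.6],[[-0.047,-0.007,0],[0,0,0.267],-0.6],[[-0.058,-0.01,0],[0,0,0.333],-0.6],[[-0.066,-0.014,0],[0,0,0.383],-0.6],[[-0.072,-0.016,0],[0,0,0.417],-0.6],[[-0.075,-0.017,0],[0,0,0.433],-0.6],[[-0.075,-0.017,0],[0,0,0.433],-0.6]]'

```text
clock: 13.95
position: [0.4537, 0.0659, 0.0816]
ee_rot: [-2.938, 1.113, -0.003]
force: [-0.4, -6.1, 8.2]
width: 0.283
```

```bash
python3 - <<'E'
from h import *
from cell import arm
np.set_printoptions(precision=4,suppress=True)
s=arm.observe(); print(s["clock"],s["position"],s["width"],s["force"],s["joints"])
v=s["position"][:2]-[.5095,.1305]; print(np.hypot(*v),315.55-360-np.degrees(np.arctan2(v[1],v[0])))
p,d,K,R,t=shot("wrist","w10"); crop(p,0,512,0,384,1.5,"pics/w10.png")
p,d,K,R,t=shot("side","s10"); crop(p,150,300,160,280,5.3,"pics/s10.png")
E
```

```text
13.95 [0.4537 0.0659 0.0816] 0.2831571116064791 [-0.3668 -6.1386  8.1938] [-0.3847  0.3756  0.1559  2.1511 -0.0963  0.6196 -0.8856]
0.08535167793975992 86.40452483458319
```

View pics/w10.png

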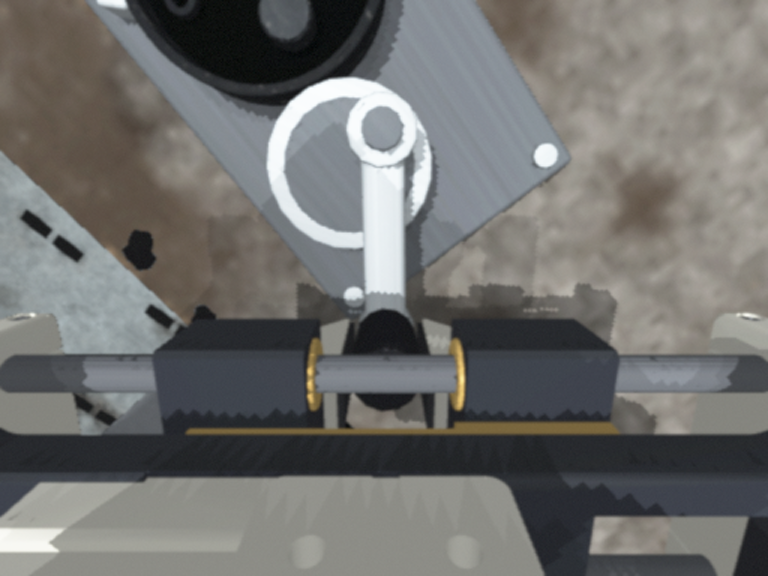

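View pics/s10.png

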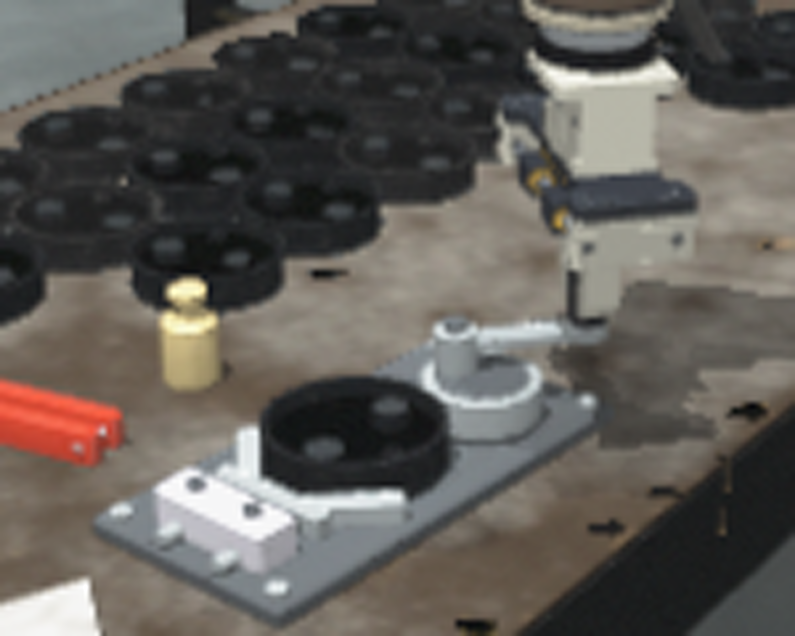

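play_rows --rows '[[[-0.006,0,0],[0,0,0.033],-0.6],[[-0.012,-0.001,0],[0,0,0.067],-0.6],[[-0.018,-0.001,0],[0,0,0.1],-0.6],[[-0.018,-0.001,0],[0,0,0.1],-0.6],[[-0.018,-0.001,0],[0,0,0.1],-0.4],[[-0.018,-0.001,0],[0,0,0.1],-0.2],[[-0.018,-0.001,0],[0,0,0.1],0],[[-0.018,-0.001,0],[0,0,0.1],0],[[-0.018,-0.001,0],[0,0,0.1],0]]'

```text
clock: 14.95
position: [0.4463, 0.0735, 0.0807]
ee_rot: [-2.876, 1.264, 0.0]
force: [0.3, 0.1, -0.1]
width: 0.498
```

play_rows --rows '[[[0,0,-0.05],[0,0,0],0],[[0,0,-0.12],[0,0,0],0],[[0,0,-0.2],[0,0,0],0],[[0,0,-0.26],[0,0,0],0],[[0,0,-0.3],[0,0,0],0],[[0,0,-0.3],[0,0,-0.14],0],[[0,0,-0.3],[0,0,-0.28],0],[[0,0,-0.3],[0,0,-0.42],0],[[0,0,-0.3],[0,0,-0.56],0],[[0,0,-0.3],[0,0,-0.7],0]]'

```text
clock: 15.95
position: [0.4462, 0.0734, 0.2306]
ee_rot: [3.138, -0.14, -0.0]
force: [-0.3, -0.3, -0.0]
width: 0.503
```

play_rows --rows '[[[0.02,-0.05,0],[0,0,-0.1],0],[[0.04,-0.12,0],[0,0,-0.1],0],[[0.05,-0.18,0],[0,0,-0.1],0],[[0.05,-0.18,0],[0,0,-0.1],0],[[0.05,-0.18,0],[0,0,-0.1],0],[[0.05,-0.18,0],[0,0,-0.1],0]]'

```text
clock: 16.55
position: [0.4796, 0.1594, 0.2306]
ee_rot: [3.141, 0.013, -0.001]
force: [0.2, -0.0, 0.3]
width: 0.5
```

```bash
python3 - <<'E'
from h import *
from cell import arm
np.set_printoptions(precision=4,suppress=True)
s=arm.observe(); print(s["clock"],s["position"],s["ee_rot"],s["width"],s["force"])
p,d,K,R,t=shot("wrist","w11"); crop(p,190,400,0,205,2.9,"pics/w11.png")
p,d,K,R,t=shot("side","s11"); crop(p,150,300,160,280,5.3,"pics/s11.png")
E
```

```text
16.55 [0.4796 0.1594 0.2306] [ 3.1408  0.0132 -0.0008] 0.49963941793489036 [ 0.2141 -0.0206  0.3372]
```

View pics/w11.png

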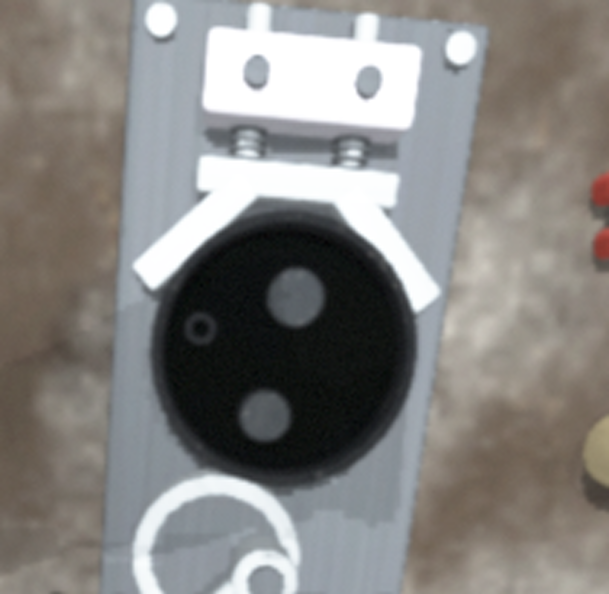

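View pics/s11.png

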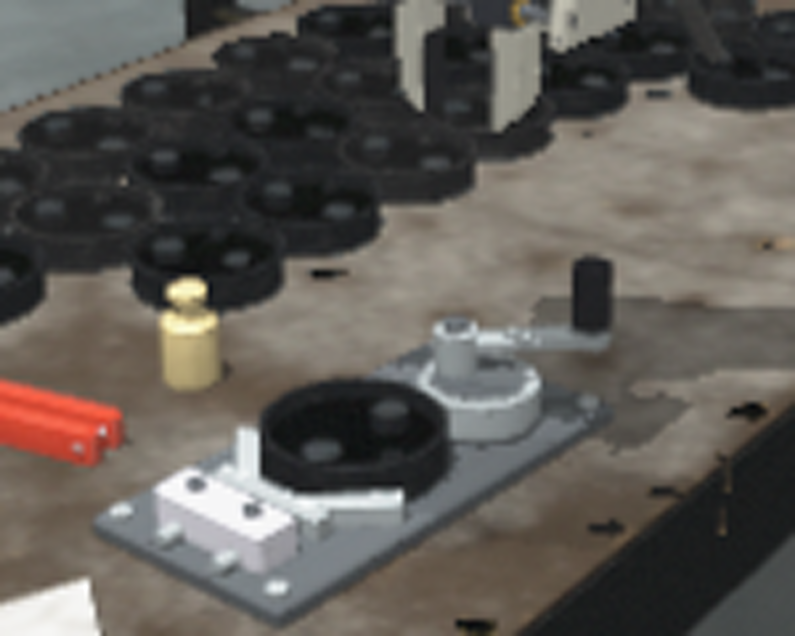

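```bash
python3 - <<'E'
from h import *
from scipy.optimize import least_squares
np.set_printoptions(precision=4,suppress=True)
a=np.radians(85.55); xc=np.array([np.cos(a),np.sin(a)]); yc=np.array([-xc[1],xc[0]])
i1=(xc-yc)/2**.5; i2=(xc+yc)/2**.5
def apex(d1,p1,d2,p2):
    s=np.linalg.solve(np.c_[d1,-d2],p2-p1); return p1+s[0]*d1
def g(n,c,s,o,z):
    _,_,K,R,t=load(n); return ray((np.array(c,float)+.5)/s-.5+o,K,R,t,z)[:,:2]
q4=g("w4",[(195,85),(660,118),(190,162),(648,192),(88,382),(42,332)],4,[235,60],.026)
q11=g("w11",[(198,156),(398,173),(197,191),(396,207),(152,291),(135,268)],2.9,[190,0],.026)
print((q4@xc),(q11@xc),(q11-q4)@xc)
_,d,K,R,t=load("w11"); X=cloud(d,K,R,t)
for u,v in [(310,80),(300,180),(247,135),(220,485)]: print(X[int(v/2.9),int(u/2.9+190)])
# screws (fixed): check frame drift, z=.016
s4=g("w4",[(0,0)],4,[235,60],.016)
print("screws w11",g("w11",[(161,20),(461,47)],2.9,[190,0],.016),"w4",g("w4",[((390/1.5-235)*4,(2/1.5-60)*4),((659/1.5-235)*4,(17/1.5-60)*4)],4,[235,60],.016))
# daylight: carrier front edge (bottom edge z .012) unknown; carrier lower front top edge
zc=np.median(X[int(60/2.9):int(105/2.9),int(280/2.9+190):int(340/2.9+190),2]); print("carrier top z",zc)
fr11=g("w11",[(205,112),(413,130)],2.9,[190,0],zc); fr4=g("w4",[((433/1.5-235)*4,(79/1.5-60)*4),((618/1.5-235)*4,(96/1.5-60)*4)],4,[235,60],zc)
print("carrier front",fr11@xc,fr4@xc,"daylight now",(fr11@xc).mean()-(q11[:2]@xc).mean(),"before",(fr4@xc).mean()-(q4[:2]@xc).mean())
# cup
W=g("w11",[(150,345),(160,300),(195,250),(240,222),(285,212),(340,225),(385,265),(412,315),(417,360)],2.9,[190,0],.042)
C=least_squares(lambda q:np.hypot(*(W-q).T)-.0565,[.514,.22]).x
L0,L1,R0,R1=g("w11",[(156,291),(258,198),(418,308),(337,205)],2.9,[190,0],.026)
N=apex(i1,(L0+L1)/2,i2,(R0+R1)/2)-xc*.0565*2**.5
print("cup",C,"nest",N,(C-N)@xc,(C-N)@yc, "nest shift",(N-np.array([.516,.2205]))@xc)
E
```

```text
[0.3362 0.3369 0.3233 0.3243 0.2825 0.2912] [0.3384 0.3391 0.325  0.326  0.2836 0.2923] [0.0022 0.0022 0.0017 0.0017 0.001  0.0011]
[0.5227 0.3279 0.0365]
[0.5221 0.293  0.0259]
[0.5001 0.3116 0.0212]
[0.4898 0.1663 0.0399]
screws w11 [[0.4639 0.3552]
 [0.5879 0.3464]] w4 [[0.4632 0.3529]
 [0.5879 0.3463]]
carrier top z 0.03653335700392876
carrier front [0.3523 0.353 ] [0.3524 0.3517] daylight now 0.013911923702990159 before 0.015503892783526152
cup [0.5157 0.2211] nest [0.5175 0.2223] -0.0012872347056487846 0.0017300684261224203 nest shift 0.0018992348410437716
```

The jaw is pushed back only about 2 mm and the cup is in the vee. It needs about 4 mm more, so I return to the knob and turn the lever about 11.5° further.

play_rows --rows '[[[-0.03,0.06,0],[0,0,0.14],0],[[-0.05,0.12,0],[0,0,0.28],0],[[-0.068,0.171,0],[0,0,0.42],0],[[-0.068,0.171,0],[0,0,0.56],0],[[-0.068,0.171,0],[0,0,0.7],0],[[-0.068,0.171,0.05],[0,0,0.8],0],[[-0.068,0.171,0.1],[0,0,0.8],0],[[-0.068,0.171,0.15],[0,0,0.8],0],[[-0.068,0.171,0.18],[0,0,0.8],0],[[-0.068,0.171,0.18],[0,0,0.8],0]]'

```text
clock: 17.65
position: [0.4452, 0.0737, 0.1393]
ee_rot: [2.873, -1.265, -0.004]
force: [-0.1, -0.1, -0.1]
width: 0.502
```

```bash
python3 - <<'E'
from h import *
from cell import arm
np.set_printoptions(precision=4,suppress=True)
s=arm.observe(); print(s["clock"],s["position"],s["ee_rot"],s["width"],s["force"])
p,d,K,R,t=shot("wrist","w12"); crop(p,0,512,0,384,1.5,"pics/w12.png")
E
```

```text
17.65 [0.4452 0.0737 0.1393] [ 2.873  -1.2651 -0.0039] 0.5022640105163484 [-0.0928 -0.1264 -0.1049]
```

View pics/w12.png

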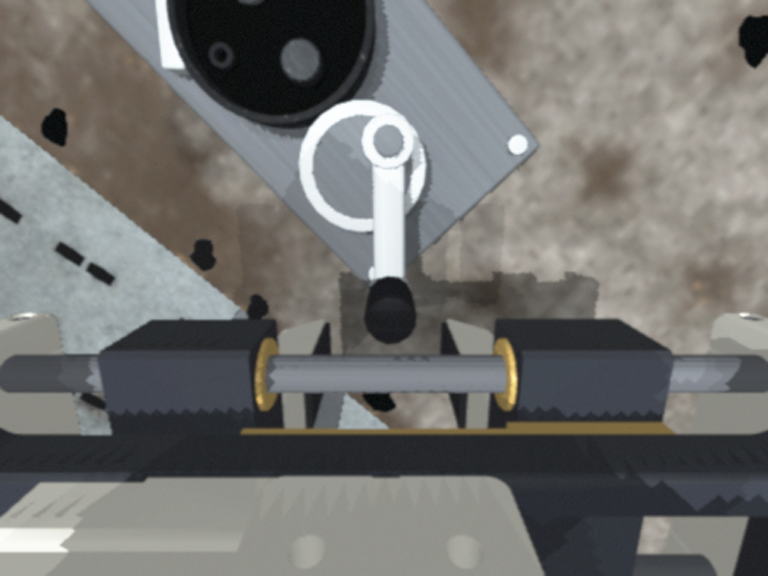

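play_rows --rows '[[[0,0,0.05],[0,0,0],0],[[0,0,0.1],[0,0,0],0],[[0,0,0.118],[0,0,0],0],[[0,0,0.118],[0,0,0],0],[[0,0,0.118],[0,0,0],-0.3],[[0,0,0.118],[0,0,0],-0.6],[[0,0,0.118],[0,0,0],-0.6],[[0,0,0.118],[0,0,0],-0.6]]'

```text
clock: 18.5
position: [0.4476, 0.0745, 0.0827]
ee_rot: [-2.875, 1.265, -0.003]
force: [0.7, -2.6, 8.2]
width: 0.282
```

play_rows --rows '[[[-0.009,0,0],[0,0,0.05],-0.6],[[-0.018,-0.001,0],[0,0,0.1],-0.6],[[-0.026,-0.002,0],[0,0,0.15],-0.6],[[-0.034,-0.003,0],[0,0,0.192],-0.6],[[-0.034,-0.003,0],[0,0,0.192],-0.6],[[-0.034,-0.003,0],[0,0,0.192],-0.6],[[-0.034,-0.003,0],[0,0,0.192],-0.4],[[-0.034,-0.003,0],[0,0,0.192],-0.2],[[-0.034,-0.003,0],[0,0,0.192],0],[[-0.034,-0.003,0],[0,0,0.192],0]]'

```text
clock: 19.5
position: [0.4361, 0.0884, 0.0817]
ee_rot: [2.735, -1.546, -0.0]
force: [0.5, -0.5, -0.5]
width: 0.481
```

play_rows --rows '[[[0,0,-0.05],[0,0,0],0],[[0,0,-0.12],[0,0,0],0],[[0,0,-0.2],[0,0,0],0],[[0,0,-0.26],[0,0,0],0],[[0,0,-0.3],[0,0,0],0],[[0,0,-0.3],[0,0,-0.14],0],[[0,0,-0.3],[0,0,-0.28],0],[[0,0,-0.3],[0,0,-0.42],0],[[0,0,-0.3],[0,0,-0.56],0],[[0,0,-0.3],[0,0,-0.7],0]]'

```text
clock: 20.5
position: [0.436, 0.0882, 0.2316]
ee_rot: [3.108, -0.455, -0.0]
force: [-0.4, 0.9, -0.2]
width: 0.495
```

```bash
python3 - <<'E'
from cell import arm
from scipy.spatial.transform import Rotation as Ro
s=arm.observe(); print(s["clock"],s["position"],s["force"]); print(Ro.from_rotvec(s["ee_rot"]).as_matrix().round(3))
E
```

```text
20.5 [0.43602966 0.08823742 0.23161565] [-0.44237663  0.93045116 -0.20948557]
[[ 0.958 -0.286 -0.   ]
 [-0.286 -0.958 -0.   ]
 [-0.     0.    -1.   ]]
```

play_rows --rows '[[[0.02,-0.06,0],[0,0,-0.14],0],[[0.03,-0.12,0],[0,0,-0.277],0],[[0.043,-0.163,0],[0,0,-0.277],0],[[0.043,-0.163,0],[0,0,-0.277],0],[[0.043,-0.163,0],[0,0,-0.277],0],[[0.043,-0.163,0],[0,0,-0.277],0]]'

```text
clock: 21.1
position: [0.4801, 0.1589, 0.2315]
ee_rot: [3.141, -0.012, -0.001]
force: [-0.4, -0.2, -0.0]
width: 0.502
```

```bash
python3 - <<'E'
from h import *
from cell import arm
np.set_printoptions(precision=4,suppress=True)
s=arm.observe(); print(s["clock"],s["position"],s["ee_rot"],s["width"],s["force"])
p,d,K,R,t=shot("wrist","w13"); crop(p,190,400,0,205,2.9,"pics/w13.png")
p,d,K,R,t=shot("side","s13"); crop(p,150,300,160,280,5.3,"pics/s13.png")
E
```

```text
21.1 [0.4801 0.1589 0.2315] [ 3.1409 -0.0118 -0.001 ] 0.5019756852624055 [-0.4387 -0.1682 -0.0147]
```

View pics/w13.png

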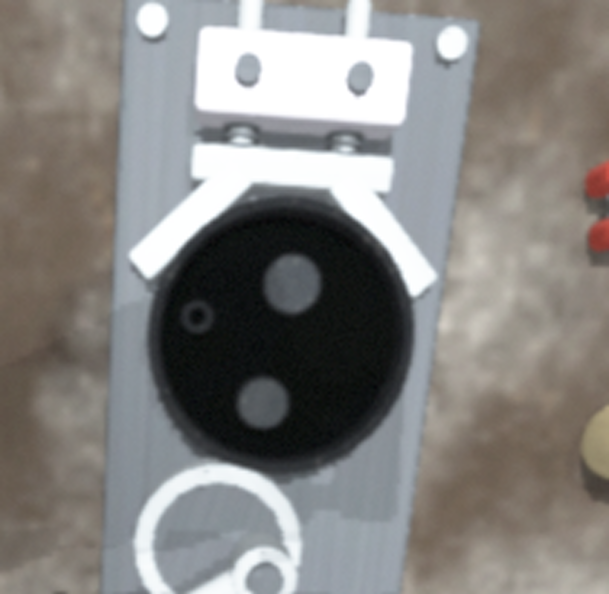

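View pics/s13.png

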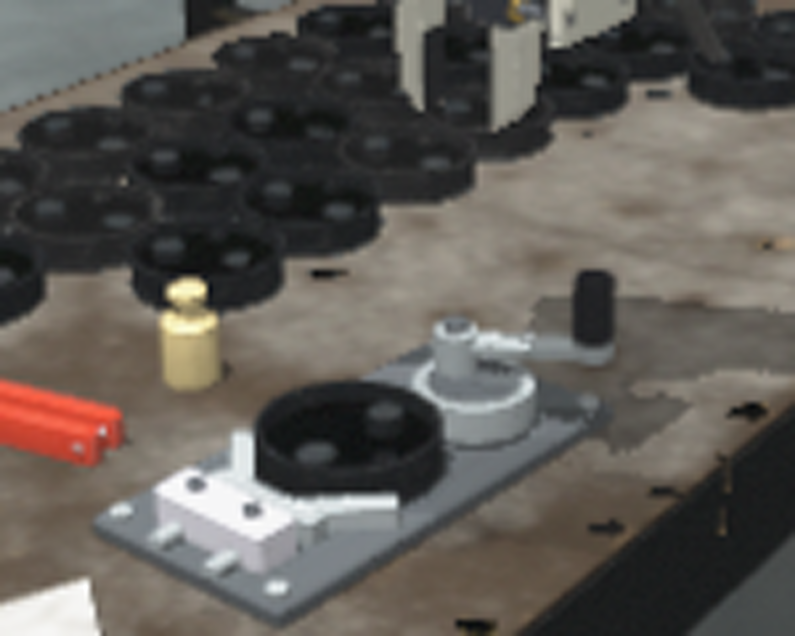

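```bash
python3 - <<'E'
from h import *
from scipy.optimize import least_squares
np.set_printoptions(precision=4,suppress=True)
a=np.radians(85.55); xc=np.array([np.cos(a),np.sin(a)]); yc=np.array([-xc[1],xc[0]])
i1=(xc-yc)/2**.5; i2=(xc+yc)/2**.5
def apex(d1,p1,d2,p2):
    s=np.linalg.solve(np.c_[d1,-d2],p2-p1); return p1+s[0]*d1
def g(n,c,s,o,z):
    _,_,K,R,t=load(n); return ray((np.array(c,float)+.5)/s-.5+o,K,R,t,z)[:,:2]
q11=g("w11",[(198,156),(398,173),(197,191),(396,207),(152,291),(135,268)],2.9,[190,0],.026)
q=g("w13",[(192,144),(392,159),(191,177),(390,192),(150,280),(129,258)],2.9,[190,0],.026)
print((q-q11)@xc)
fr=g("w13",[(196,109),(404,126)],2.9,[190,0],.0365)
print("daylight",(fr@xc),(fr@xc).mean()-(q[:2]@xc).mean())
C=g("w13",[(148,335),(157,290),(190,240),(235,208),(280,199),(335,212),(380,250),(408,300),(413,350)],2.9,[190,0],.042)
C=least_squares(lambda q:np.hypot(*(C-q).T)-.0565,[.514,.22]).x
L0,L1,R0,R1=g("w13",[(153,281),(253,186),(413,297),(331,191)],2.9,[190,0],.026)
N=apex(i1,(L0+L1)/2,i2,(R0+R1)/2)-xc*.0565*2**.5
print("cup",C,"nest",N,(C-N)@xc,(C-N)@yc,"nest shift vs free",(N-np.array([.516,.2205]))@xc)
print("screws",g("w13",[(152,20),(451,43)],2.9,[190,0],.016)@xc,g("w11",[(161,20),(461,47)],2.9,[190,0],.016)@xc)
_,d,K,R,t=load("w13"); X=cloud(d,K,R,t)
for u,v in [(152,330),(411,330),(280,203),(280,460)]: print(X[int(v/2.9),int(u/2.9+190)])
E
```

```text
[0.0043 0.0037 0.0051 0.0041 0.0044 0.004 ]
daylight [0.3531 0.3528] 0.010195018076978535
cup [0.516 0.225] nest [0.5174 0.2256] -0.0006888489710549647 0.001319661561305299 nest shift vs free 0.005173270773309869
screws [0.3902 0.3904] [0.3901 0.3909]
[0.4625 0.2324 0.0437]
[0.5706 0.2316 0.0417]
[0.5148 0.2803 0.0428]
[0.5178 0.176  0.0341]
```

The remaining daylight is 10.2 mm, so the jaw is back about 5.8 mm. The cup is flat, about 1.5 mm from the nest, and the gripper is clear. I'm handing in.

```bash
python3 - <<'E'
from cell import arm
s=arm.observe(); print(s["clock"],abs(s["dq"]).max()); print(arm.sign_off())
E
```

```text
21.2 0.004280288100088905
the job is handed in; nothing more can be done
None
```

The cup is standing on the base plate in the vee, clamped by the cam with the sprung jaw pushed back about 5 to 6 mm. I handed the job in at about 21 s with the gripper open and clear.

I pinched the loose cup by its robot-side wall and set it down about 8 mm short of the nest, lever still open, then let go. I then turned the lever by its knob in two goes: the first left the jaw back only about 2 mm, so I turned it about 11.5° further.

Last checks, from the wrist camera:
- **Jaw travel:** the gap between jaw and carrier is about 10.2 mm, which puts the jaw 5.8 mm back. A second estimate, from how far the nest had moved, gave 5.2 mm. Both are inside the 3 to 10 mm band.
- **Cup position:** the centre is about 1.5 mm from the nest. The rim reads 42 to 44 mm high at three points, so it stands flat. One reading on the cam side gave 34 mm, which I took to fall on the outer wall below the rim.
- **Other objects:** I touched none of the bystanders. The weight and hex keys look unmoved; I did not measure the others again at the end.

Two measurements disagreed along the way:
- **Jaw height:** the depth image put the jaw's top at 26 mm above the table, not above the plate as the description says. I used the measured height.
- **Cam gap:** I first estimated the gap from cam to cup at about 15 mm, but the first turn of the lever showed it was nearer 19 mm.

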